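# Pack the cold chisels and lock the tray cover with spring clips

### The job

Put the chisels away at the grinding bench: lay every cold chisel that is there flat on the floor of the teal tray, side by side and parallel to the two walls that have the studs, all cutting edges pointing the same way. Then set the loose cover on the tray so that it sits seated and level, and after that lock it by pushing a spring clip sideways onto the groove of each of the two studs until it snaps fully home. Leave the other things on the bench where they are.

Things in the scene. Friction and masses are not known exactly. Their poses are not given: they have to be found in the camera images.
- tray_floor (a point): Middle of the inner floor of the teal tray, fixed, 5 mm above the bench. Inside 150 (x) x 170 (y) mm, walls 5, rim 25 above this floor; z up. Outside the middle of each wall along x is a flat bracket 44 wide (x), spanning y 92 to 148 (and -92 to -148), top 31 above this floor; on each stands a stud.
- stud_l_groove (a point): On the axis of the left stud (+y side, 106 mm from the tray's middle), 3 mm above its bracket's top; axes as the tray's. Fixed upright shaft: the groove (neck 14 across, 9 high, right on the bracket's top) is under a head 22 across, 6 thick. A clip slides flat on the bracket from outside towards the tray; when home its eye is here and its tips pass 2 mm over the cover.
- stud_r_groove (a point): On the axis of the right stud (-y side, 106 mm from the tray's middle), 3 mm above its bracket's top; axes as the tray's. Fixed upright shaft: the groove (neck 14 across, 9 high, right on the bracket's top) is under a head 22 across, 6 thick. A clip slides flat on the bracket from outside towards the tray; when home its eye is here and its tips pass 2 mm over the cover.
- cover_handle (a point): Centre of the bar handle, 50 (x) x 14 (y) x 24 tall, in the middle of the loose aluminium cover (0.3 kg, plate 156 (x) x 176 (y) x 4 mm, its underside 16 below this point). A skirt 145 x 165 x 6 under the plate drops inside the tray's rim with 2.5 play each side; seated, this point is 41 above the tray's floor. Fits either way round. z up.
- chisel_a_mid (a point): Centre of a loose cold chisel, None if absent (three or all of the four are there): dark steel bar 12 x 12 mm, 120 long overall, about 0.12 kg, with a bright flat blade 20 wide, 5 thick, 28 long at its +x end. x points to the cutting edge.
- chisel_a_edge (a point): The cutting edge of that chisel, 60 mm from its centre along +x (None if absent).
- chisel_b_mid (a point): Centre of a loose cold chisel, None if absent (three or all of the four are there): dark steel bar 12 x 12 mm, 120 long overall, about 0.12 kg, with a bright flat blade 20 wide, 5 thick, 28 long at its +x end. x points to the cutting edge.
- chisel_b_edge (a point): The cutting edge of that chisel, 60 mm from its centre along +x (None if absent).
- chisel_c_mid (a point): Centre of a loose cold chisel, None if absent (three or all of the four are there): dark steel bar 12 x 12 mm, 120 long overall, about 0.12 kg, with a bright flat blade 20 wide, 5 thick, 28 long at its +x end. x points to the cutting edge.
- chisel_c_edge (a point): The cutting edge of that chisel, 60 mm from its centre along +x (None if absent).
- chisel_d_mid (a point): Centre of a loose cold chisel, None if absent (three or all of the four are there): dark steel bar 12 x 12 mm, 120 long overall, about 0.12 kg, with a bright flat blade 20 wide, 5 thick, 28 long at its +x end. x points to the cutting edge.
- chisel_d_edge (a point): The cutting edge of that chisel, 60 mm from its centre along +x (None if absent).
- clip_a_tab (a point): Grip point on a loose U-shaped steel spring clip lying flat (6 thick, 66 long, 38 wide, 84 g). The tab is an upright block 14 (x) x 12 (y) mm at the clip's back, from 6 to 34 mm above its underside; this point is at 20. x points to the open mouth, z up.
- clip_a_eye (a point): Centre of that clip's eye, where the neck sits: 31 mm ahead (+x) of the tab's centre, 3 above the underside, axes as the clip's. Two sprung jaws narrow to a 9 mm gap 9 mm ahead of the eye, then flare to a 30 mm wide mouth 26 ahead. Needs a push of about 10 N along +x, then snaps home, with about 2 mm play. Either clip fits either stud.
- clip_b_tab (a point): Grip point on a loose U-shaped steel spring clip lying flat (6 thick, 66 long, 38 wide, 84 g). The tab is an upright block 14 (x) x 12 (y) mm at the clip's back, from 6 to 34 mm above its underside; this point is at 20. x points to the open mouth, z up.
- clip_b_eye (a point): Centre of that clip's eye, where the neck sits: 31 mm ahead (+x) of the tab's centre, 3 above the underside, axes as the clip's. Two sprung jaws narrow to a 9 mm gap 9 mm ahead of the eye, then flare to a 30 mm wide mouth 26 ahead. Needs a push of about 10 N along +x, then snaps home, with about 2 mm play. Either clip fits either stud.
- disc: Bystander: a black cutting disc 76 across lying flat between robot and tray; leave it alone. Origin at its underside.
- coupling: Bystander: a brass hose coupling 50 tall, 30 across; leave it alone. Origin at its underside.
- nut: Bystander: a round steel nut 34 across, 16 tall; leave it alone. Origin at its underside.
- spray: Bystander: a spray can 190 tall, 65 across; leave it alone. Origin at its underside.
- wrench: Bystander: a spanner lying beyond the tray; leave it alone. Origin at its underside.
- grease: Bystander: a dark jar 80 across, 75 tall; leave it alone. Origin at its underside.
Mind the look-alikes: they are no part of the job. Leave any white look-alike of the part that bears chisel_b_mid alone. Leave any black look-alike of the part that bears clip_a_tab alone.

How it is judged (in metres and radians):
On the way, in this order (a step that is already met when the one before it is completed fails the run):
1. every chisel present lies flat on the tray's floor, along its x, all edges the same way (x of chisel_a_mid in the frame of tray_floor between -0.022 and 0.022 m and y of chisel_a_mid in the frame of tray_floor between -0.082 and 0.082 m and z of chisel_a_mid in the frame of tray_floor between 0.001 and 0.0095 m and angle between the x axis of each of chisel_a_mid, chisel_b_mid, chisel_c_mid, chisel_d_mid and the x axis of tray_floor, either way round below 0.3 rad and x of chisel_b_mid in the frame of tray_floor between -0.022 and 0.022 m and y of chisel_b_mid in the frame of tray_floor between -0.082 and 0.082 m and z of chisel_b_mid in the frame of tray_floor between 0.001 and 0.0095 m and x of chisel_c_mid in the frame of tray_floor between -0.022 and 0.022 m and y of chisel_c_mid in the frame of tray_floor between -0.082 and 0.082 m and z of chisel_c_mid in the frame of tray_floor between 0.001 and 0.0095 m and x of chisel_d_mid in the frame of tray_floor between -0.022 and 0.022 m and y of chisel_d_mid in the frame of tray_floor between -0.082 and 0.082 m and z of chisel_d_mid in the frame of tray_floor between 0.001 and 0.0095 m and (x of each of chisel_a_edge, chisel_b_edge, chisel_c_edge, chisel_d_edge in the frame of tray_floor above 0.03 m or x of each of chisel_a_edge, chisel_b_edge, chisel_c_edge, chisel_d_edge in the frame of tray_floor below -0.03 m)), for 0.2 s.
2. the cover sits seated and level on the tray's rim (x of cover_handle in the frame of tray_floor between -0.006 and 0.006 m and y of cover_handle in the frame of tray_floor between -0.006 and 0.006 m and z of cover_handle in the frame of tray_floor between 0.038 and 0.0435 m and angle between cover_handle's own z axis and vertical below 0.04 rad), for 0.2 s.
At the end, for the whole second after the job is handed in: Chisels flat on the tray floor (3.5 mm), within 22 mm of the middle along x and 0.3 rad of the tray x, edges all one way; cover centred within 6 mm, seated within 2.5 mm, level within 0.04 rad; a clip in each groove, its eye within 4 mm of the stud axis (all of step 1 and all of step 2 and ((horizontal distance between clip_a_eye and stud_l_groove below 0.004 m and z of clip_a_eye in the frame of stud_l_groove between -0.003 and 0.005 m and angle between clip_a_eye's own z axis and vertical below 0.2 rad) or (horizontal distance between clip_b_eye and stud_l_groove below 0.004 m and z of clip_b_eye in the frame of stud_l_groove between -0.003 and 0.005 m and angle between clip_b_eye's own z axis and vertical below 0.2 rad)) and ((horizontal distance between clip_a_eye and stud_r_groove below 0.004 m and z of clip_a_eye in the frame of stud_r_groove between -0.003 and 0.005 m and angle between clip_a_eye's own z axis and vertical below 0.2 rad) or (horizontal distance between clip_b_eye and stud_r_groove below 0.004 m and z of clip_b_eye in the frame of stud_r_groove between -0.003 and 0.005 m and angle between clip_b_eye's own z axis and vertical below 0.2 rad))); the robot touches nothing.
It fails at once if a bystander is pushed more than 50 mm or the can, jar or coupling is knocked over (distance of any of disc, coupling, nut, spray, wrench, grease from where it was at the start of the episode above 0.05 m or angle between any of spray, grease, coupling's own z axis and vertical above 0.6 rad).
Of chisel_a, chisel_b, chisel_c, chisel_d only 3 to 4 are there at a start; the rules pass over those that are not, and their reading is None.
At some moment in a run one of chisel_a, chisel_b, chisel_c, chisel_d, clip_a, clip_b, cover may be knocked a few centimetres aside while the robot is not near it.
It also fails if it takes over 192 s, if anything falls off the work surface, if the arm or the gripper's body presses on something with over 40 N, if the wrist force passes 120 N, or if a joint passes its speed limit or range.

### The arm

A 6-joint arm with a two-finger parallel gripper is mounted at the origin on the work surface. World frame = base frame: x ahead of the robot, y to its left, z up, the work surface at z = 0. Lengths are in m, angles in degrees, forces in N, time in s.
With the tool pointing down it reaches from about 0.3 to 0.75 m from the base axis. Payload 8.5 kg.
Tool frame: the origin (TCP) lies on the centre line of the jaws, within the pads' length; the fingertips stand 19 mm ahead of it and the grasp point (between the pads) is the TCP; z points along the fingers, x is the direction in which the jaws open and shut, and the axes are right-handed (so a half turn about z gives the same grasp; the last joint's range is limited). The gripper opens to 85 mm and grips with 20 to 120 N. Pads are 22 mm wide; open, the fingers measure 114 mm over their backs; the gripper's body (76 mm by 85 mm) begins 54 mm behind the grasp point. The pads swing forward as they close: fully open they stand 13 mm farther back than shut.
Start: joints at [64.211, 21.807, 74.336, -0, 83.858, -12.336], TCP at [0.128, 0.535, 0.25] pointing down, gripper open.
Joint ranges: [-178.18, 178.18], [-50.72, 133.34], [12.68, 142.11], [-81.47, 261.47], [9.98, 163.14], [-165.26, 165.26]. Speed limits (degrees/s): [136.94, 136.94, 180, 180, 180, 180].

### API

Orientations are given as a 3x3 rotation matrix whose columns are the frame's x, y, z axes.
In Python, from rig import env, cams, order gives the robot as it stands.
- The arm moves only by the tool step_arm, never from a script. Its argument "steps" is a list of rows, each an object with "xyz": the shift along the tool's x, y, z normalised to -1 to 1, where 1 is 0.04 m, a list of three; "turn": the turn, a rotation vector about the tool's x, y, z normalised to -1 to 1, where 1 is 0.08 rad, a list of three; "gripper": the gripper command: -1 is shut, 1 is fully open, values between are in proportion. A call has 1 to 20 rows; each row shifts and turns the commanded pose from where the row before left it, along the tool's axes as they then stand; what a row does not reach is not made up. A row lasts 1/12 s, in which the tool goes at most 41.7 mm and 7.16 degrees, less where a joint would pass 70% of its speed; a pose out of reach is approached as far as the arm can. A call with a number of a shift or a turn outside -1 to 1 is refused whole. A call with a gripper value outside its range is refused whole. The fingers move at their own pace and stop on an object; "squeeze" is the grip in N (left out, the last holds). Time passes only in rows, so rows that do not move let the fingers close. It gives the time, the measured TCP pose, the force and the opening at its end, in the units of the state.
- env.observe(): the state, without advancing time (a new reading comes with each control period).
- cams.get_image(name): name is "side" or "top"; returns (picture, depth): 384x512x3 uint8, red, green, blue; 384x512 float32, m along the optical axis (not along the pixel's ray), 0 where there is no reading.
- cams.camera_info(name): a dict with "fx", "fy", "cx", "cy" (pixels), "k1" (the pictures are not rectified: a ray, as slopes to the right and down, at radius r is drawn at 1 + k1 r^2 times it, then the intrinsics apply), "extrinsics" (4x4, takes a point from camera to world coordinates). Camera axes: x right, y down, z forward; pixel columns grow to the right and rows downward; lengths in m; the calibration is good to about 2 mm. A picture is of the moment at which its call begins. camera_info takes no time and is no camera call.
- order.close_job(): hands the job in, once; it reports no verdict.
The state is a dict: "time_s": time; "q": joint angles; "qvel": joint speeds; "joint_efforts": joint torques, N m; "position": TCP position; "tool_rot": TCP orientation; "ft_force": force on the tool from outside, world axes, zero at the start; "wrist_torque": the same for the moment, N m; "grip_width": finger opening in m.
Only numpy, scipy, OpenCV 4.12 (cv2) and the standard library are available. Lean on these libraries where they do the work, as an engineer would, in place of code of your own. Each camera call takes 0.05 s, during which the arm holds its last target. There are 200 camera calls.

## Working session

There is one attempt and no reset: what is moved stays moved. The work goes in short steps, Python scripts to look and compute and a tool call to move; the robot and the scene stay as the last step left them, time stands still between calls to the robot, and variables do not carry over. Pictures are saved under pics/ and viewed, about 12 in all and at most 16, crops included, and the job is handed in when it is done.

Besides the shell and the picture viewer there is one more tool, called after "Call:" as a command line: name --argument value ..., lists and objects as JSON in quotes. step_arm: Moves the arm, as the interface text tells. Scaled input: -1 to 1 covers 0.04 m each way for a shift and 0.08 rad each way for a turn. Its arguments: {"type":"object","properties":{"steps":{"type":"array"},"squeeze":{"type":"number"}},"required":["steps"]}

```bash
mkdir -p pics; ls; cat > h.py <<'E'
import numpy as np, cv2
from rig import env, cams, order
def grab(n):
    im,d=cams.get_image(n); np.savez('%s.npz'%n,im=im,d=d); return im,d
def load(n):
    z=np.load('%s.npz'%n); return z['im'],z['d']
def ray(n,u,v):
    c=cams.camera_info(n)
    K=np.array([[c['fx'],0,c['cx']],[0,c['fy'],c['cy']],[0,0,1.]])
    p=cv2.undistortPoints(np.array([[[u,v]]],float),K,np.array([c['k1'],0,0,0.]))[0,0]
    return np.array([p[0],p[1],1.]),np.array(c['extrinsics'])
def at_z(n,u,v,z):
    r,E=ray(n,u,v); d=E[:3,:3]@r; o=E[:3,3]; return o+d*(z-o[2])/d[2]
def at_d(n,u,v,d):
    r,E=ray(n,u,v); return E[:3,:3]@(r*d)+E[:3,3]
def cloud(n,d):
    c=cams.camera_info(n); K=np.array([[c['fx'],0,c['cx']],[0,c['fy'],c['cy']],[0,0,1.]])
    v,u=np.mgrid[:384,:512]; p=cv2.undistortPoints(np.stack([u.ravel(),v.ravel()],-1)[:,None].astype(float),K,np.array([c['k1'],0,0,0.]))[:,0]
    P=np.c_[p,np.ones(len(p))]*d.ravel()[:,None]; E=np.array(c['extrinsics'])
    return (P@E[:3,:3].T+E[:3,3]).reshape(384,512,3)
def save(im,name,box=None,s=1):
    if box: im=im[box[1]:box[3],box[0]:box[2]]
    cv2.imwrite('pics/'+name,cv2.resize(im[:,:,::-1],None,fx=s,fy=s,interpolation=cv2.INTER_CUBIC))
def st():
    s=env.observe(); print(s['time_s'],np.round(s['position'],4),np.round(s['tool_rot'],3).tolist(),np.round(s['ft_force'],1),s['grip_width'],np.round(s['q'],1))
E
python3 - <<'E'
from h import *
for n in('top','side'):
    im,d=grab(n); save(im,n+'0.png',None,1.55)
    c=cams.camera_info(n); print(n,c['fx'],c['k1'],np.round(c['extrinsics'],3).tolist())
st()
E
```

```text
pics
top 488.83837173828226 0.040898638957504216 [[-0.008, -0.996, 0.093, 0.412], [-1.0, 0.009, 0.017, 0.026], [-0.018, -0.092, -0.996, 1.415], [0.0, 0.0, 0.0, 1.0]]
side 432.5140893210085 -0.1490163442421723 [[-0.882, -0.343, 0.323, 0.158], [-0.471, 0.63, -0.618, 0.779], [0.008, -0.697, -0.717, 0.955], [0.0, 0.0, 0.0, 1.0]]
0.1 [0.1278 0.5347 0.2498] [[0.233, 0.973, -0.001], [0.973, -0.233, -0.001], [-0.001, -0.0, -1.0]] [0.2 0.6 0.2] 0.08578493555960075 [ 64.2  21.8  74.4  -0.   83.9 -12.3]
```

View pics/top0.png

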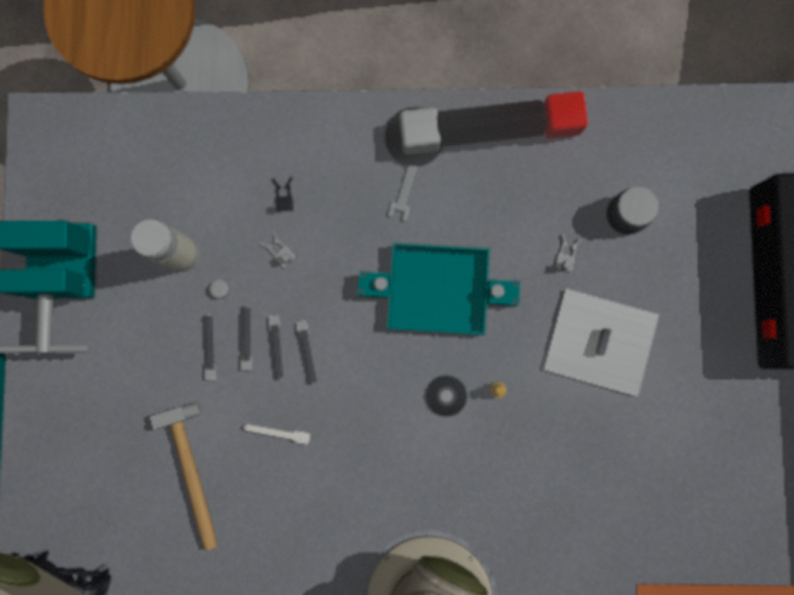

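View pics/side0.png

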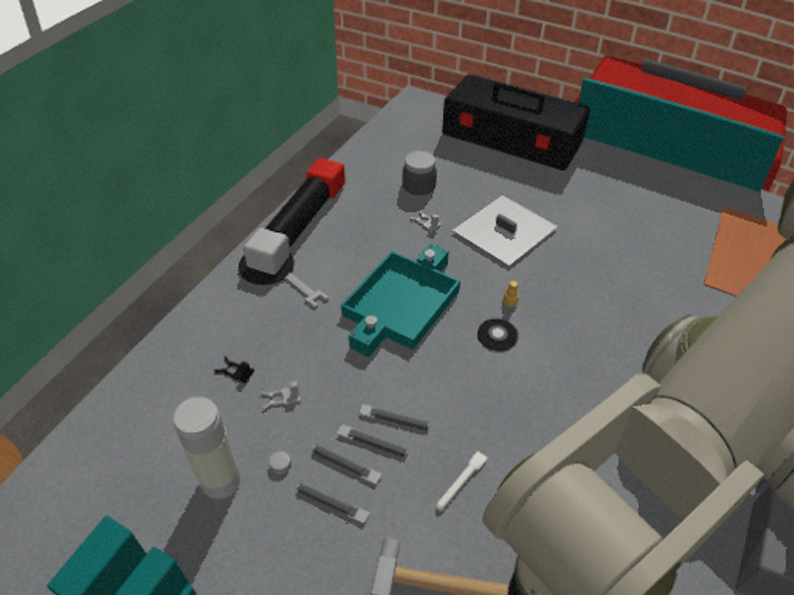

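The top view shows four dark chisels at about (209,347), (245,338), (278,347) and (305,351). The first two have their bright blades towards −x, the other two towards +x. A white look-alike is at (277,434). The steel clips are at (279,250) and (567,254), and the black clip at (284,194) is a look-alike. The cover is at (602,342). I'll confirm these in enlarged crops.

```bash
python3 - <<'E'
from h import *
im,d=load('top'); save(im,'c1.png',(125,105,215,290),3.2)
P=cloud('top',d)
a=im[105:255,125:215]; b=im[145:260,225:430]
A=cv2.resize(a,None,fx=4,fy=4,interpolation=cv2.INTER_CUBIC); save(A,'c1.png')
B=cv2.resize(b,None,fx=3.9,fy=3.9,interpolation=cv2.INTER_CUBIC); save(B,'c2.png')
z=P[...,2]
m=((z>0.005)&(z<0.06)&(d>0)).astype(np.uint8)
n,l,s,c=cv2.connectedComponentsWithStats(m)
for i in range(1,n):
    if s[i,4]>25 and 120<c[i][0]<440 and 90<c[i][1]<290:
        q=P[l==i]; r=cv2.minAreaRect((q[:,:2]*1000).astype(np.float32))
        print(np.round(c[i]),s[i,4],np.round(np.median(q,0),4),np.round(np.percentile(q[:,2],[5,95]),3),np.round(r[0],1),np.round(r[1],1),round(r[2],1))
E
```

```text
[299.  90.] 1516 [ 0.8398 -0.0583  0.0405] [0.006 0.059] [851.3 -75.3] [196.8 394.3] 26.1
[183. 130.] 78 [0.7227 0.2615 0.0093] [0.005 0.037] [729.8 265.2] [38.6 31.9] 10.6
[400. 140.] 253 [ 0.6763 -0.3503  0.0427] [0.01  0.055] [ 688.4 -367.7] [82.  52.3] 38.3
[122. 166.] 130 [0.6151 0.4294 0.0329] [0.008 0.057] [621.3 437.7] [25.6 64. ] 64.4
[184. 165.] 75 [0.6207 0.2596 0.0081] [0.005 0.035] [624.3 264. ] [35.4 30.8] 44.6
[284. 186.] 2131 [ 0.5556 -0.0313  0.0235] [0.005 0.041] [560.3 -24.5] [296.2 166. ] 85.9
[365. 169.] 76 [ 0.6051 -0.259   0.0094] [0.005 0.036] [ 605.8 -262.5] [29.1 32.1] 88.6
[141. 187.] 122 [0.5602 0.3847 0.0144] [0.007 0.02 ] [561.9 385.9] [40.5 30.9] 63.0
[299. 188.] 28 [ 0.5532 -0.0714  0.0067] [0.005 0.01 ] [559.6 -70. ] [29.3 19.6] 12.9
[266. 190.] 76 [0.5511 0.0269 0.0066] [0.005 0.009] [550.  24.] [46.2 32. ] 89.2
[279. 188.] 30 [ 0.5567 -0.0137  0.0069] [0.005 0.012] [553.4 -17.1] [30.6 20.7] 45.9
[388. 221.] 3096 [ 0.4566 -0.3203  0.0095] [0.006 0.015] [ 459.3 -323.5] [179.1 162.5] 72.7
[159. 218.] 196 [0.4686 0.3327 0.0102] [0.006 0.015] [468.9 331.4] [ 18.3 118. ] 88.8
[134. 225.] 203 [0.4508 0.4035 0.0099] [0.006 0.015] [456.8 402. ] [121.4  18.8] 1.0
[178. 223.] 199 [0.4554 0.2769 0.0098] [0.006 0.016] [453.2 276.9] [117.8  19.5] 6.9
[198. 226.] 194 [0.4462 0.2204 0.01  ] [0.006 0.015] [443.5 219. ] [117.8  20.1] 12.6
[287. 255.] 260 [ 0.3615 -0.0342  0.0069] [0.005 0.011] [361.3 -34. ] [69.9 71.8] 47.9
[321. 251.] 95 [ 0.3726 -0.1264  0.0302] [0.012 0.053] [ 371.7 -129.6] [27.9 29.5] 14.5
[180. 279.] 209 [0.2962 0.2708 0.01  ] [0.006 0.015] [297.9 275.8] [123.2  22.8] 76.0
```

View pics/c1.png

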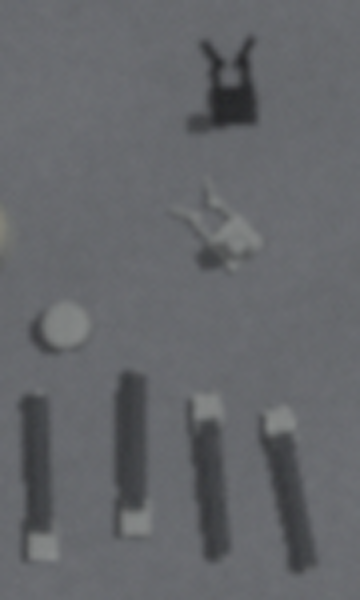

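View pics/c2.png

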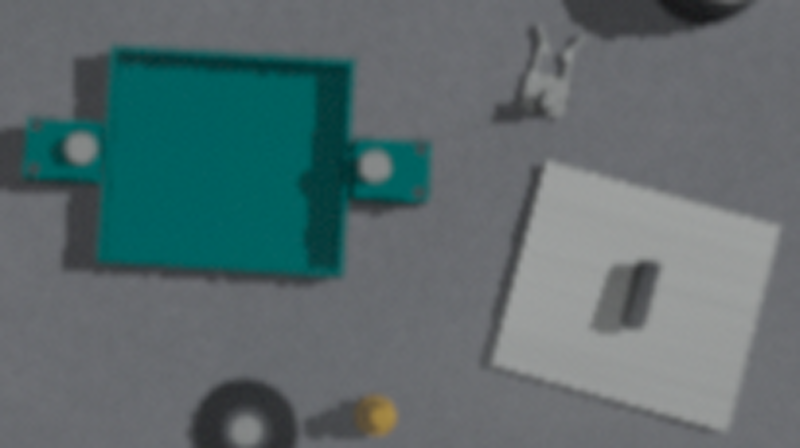

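```bash
cat >> h.py <<'E'
def comps(P,d,lo=0.005,hi=0.06,box=None):
    z=P[...,2]; m=(z>lo)&(z<hi)&(d>0)
    if box: m&=(P[...,0]>box[0])&(P[...,0]<box[1])&(P[...,1]>box[2])&(P[...,1]<box[3])
    n,l,s,c=cv2.connectedComponentsWithStats(m.astype(np.uint8)); return [(l==i) for i in range(1,n) if s[i,4]>25]
def pca(q):
    q=q[:,:2]; c=q.mean(0); w,v=np.linalg.eigh(np.cov((q-c).T)); a=v[:,1]; a=a*np.sign(a[0])
    t=(q-c)@a; n=np.array([-a[1],a[0]]); s=(q-c)@n
    mid=c+a*(np.percentile(t,99)+np.percentile(t,1))/2
    return mid,np.degrees(np.arctan2(a[1],a[0])),t.max()-t.min(),s.std()
E
python3 - <<'E'
from h import *
im,d=load('top'); P=cloud('top',d)
for b in [(0.37,.54,.37,.43),(.37,.54,.305,.36),(.37,.54,.245,.305),(.37,.54,.18,.245)]:
    for m in comps(P,d,0.006,0.03,b): q=pca(P[m]); print('chisel',np.round(q[0],4),np.round(q[1:],3))
# studs
L=at_z('top',225+81/3.9,145+148/3.9,.051);R=at_z('top',225+375/3.9,145+167/3.9,.051);print(L,R,np.linalg.norm(L-R),(L+R)/2)
hsv=cv2.cvtColor(im,cv2.COLOR_RGB2HSV)
g=((hsv[...,1]<60)&(hsv[...,2]>110)).astype(np.uint8)
for (u0,v0) in((246,183),(321,188)):
    s=np.zeros_like(g);s[v0-7:v0+8,u0-7:u0+8]=1; vv,uu=np.nonzero(g&s); print(len(uu),uu.mean(),vv.mean(),at_z('top',uu.mean(),vv.mean(),.051))
# teal rim: outer corners read from crop at rim height .030
for u,v in((112,47),(354,60),(343,278),(98,264)): print(np.round(at_z('top',225+u/3.9,145+v/3.9,.03),4))
# floor
for b in [(0.57,.66,.22,.30),(.55,.66,-.30,-.22)]:
    m=(P[...,0]>b[0])&(P[...,0]<b[1])&(P[...,1]>b[2])&(P[...,1]<b[3])&(P[...,2]>.004)
    q=P[m]; h=q[q[:,2]>.02]; print('clip tab',len(h),np.round(h.mean(0),4),np.percentile(h[:,2],90),'all',np.round(pca(q)[0],4),pca(q)[1])
m=(P[...,0]>.35)&(P[...,0]<.57)&(P[...,1]>-.43)&(P[...,1]<-.21)&(P[...,2]>.02); q=P[m]; print('handle',len(q),np.round(q.mean(0),4),pca(q)[0],pca(q)[1],q[:,2].max())
for u,v in((546,159),(781,227),(730,432),(490,367)): print(np.round(at_z('top',225+u/3.9,145+v/3.9,.010),4))
E
```

```text
chisel [0.4542 0.4033] [3.382 0.118 0.004]
chisel [0.4704 0.3331] [0.19  0.118 0.004]
chisel [0.4525 0.2769] [6.533e+00 1.170e-01 4.000e-03]
chisel [0.4434 0.2203] [1.1792e+01 1.1800e-01 4.0000e-03]
[0.56470432 0.08067076 0.051     ] [ 0.54896475 -0.13022366  0.051     ] 0.21148095235731884 [ 0.55683454 -0.02477645  0.051     ]
47 245.53191489361703 182.4255319148936 [0.56618925 0.08132971 0.051     ]
44 320.9318181818182 187.04545454545453 [ 0.55114941 -0.1296474   0.051     ]
[0.6415 0.0583 0.03  ]
[ 0.6299 -0.1188  0.03  ]
[ 0.4705 -0.1079  0.03  ]
[0.4821 0.0696 0.03  ]
clip tab 23 [0.6158 0.2576 0.0317] 0.035716847497898566 all [0.6198 0.2606] 31.006549625135865
clip tab 26 [ 0.5986 -0.2575  0.0315] 0.03678482722570986 all [ 0.6055 -0.2599] -5.708026674188657
handle 100 [ 0.4577 -0.3203  0.0313] [ 0.45741367 -0.32023773] -15.945557418032816 0.03968500905758887
[ 0.5578 -0.2605  0.01  ]
[ 0.5062 -0.4293  0.01  ]
[ 0.3578 -0.3869  0.01  ]
[ 0.4056 -0.2156  0.01  ]
```

```bash
cat >> h.py <<'E'
from scipy.spatial.transform import Rotation as Ro
import math
def Rd(yaw): c,s=np.cos(np.radians(yaw)),np.sin(np.radians(yaw)); return np.array([[c,s,0],[s,-c,0],[0,0,-1.]])
def plan(wps,step=0.032,p=None,R=None):
    """wps: (x,y,z,yaw[,maxstep][,'cw'/'ccw']); prints rows of constant tool-frame shift+turn"""
    if p is None: s=env.observe(); p,R=np.array(s['position']),np.array(s['tool_rot'])
    for w in wps:
        T=np.array(w[:3]); RT=Rd(w[3]); rv=Ro.from_matrix(R.T@RT).as_rotvec(); st=w[4] if len(w)>4 else step
        N=max(1,math.ceil(np.linalg.norm(T-p)/st),math.ceil(np.abs(rv).max()/0.08))
        while 1:
            dR=Ro.from_rotvec(rv/N).as_matrix(); M=np.zeros((3,3)); A=R.copy()
            for k in range(N): M+=A; A=A@dR
            s=np.linalg.solve(M,T-p)/0.04
            if np.abs(s).max()<=0.85: break
            N+=1
        print('N=%d xyz'%N,np.round(s,3).tolist(),'turn',np.round(rv/N/0.08,3).tolist()); p,R=T,RT
TC=np.array([.557,-.0246]); TY=-4.1
def tray(x,y): a=np.radians(TY); return TC+[x*np.cos(a)-y*np.sin(a),x*np.sin(a)+y*np.cos(a)]
E
python3 - <<'E'
from h import *
plan([(.4542,.4033,.15,93.4),(.4542,.4033,.023,93.4,.02)])
for y in(.054,.018,-.018,-.054):print(tray(0,y))
E
```

```text
N=12 xyz [-0.205, 0.706, 0.208] turn [-0.0, 0.001, -0.306]
N=7 xyz [0.0, 0.0, 0.454] turn [0.0, 0.0, 0.0]
[0.56086086 0.0292618 ]
[ 0.55828695 -0.00664607]
[ 0.55571305 -0.04255393]
[ 0.55313914 -0.0784618 ]
```

Call:
step_arm --steps '[{"xyz":[-0.205,0.706,0.208],"turn":[0,0.001,-0.306],"gripper":-0.05},{"xyz":[-0.205,0.706,0.208],"turn":[0,0.001,-0.306],"gripper":-0.05},{"xyz":[-0.205,0.706,0.208],"turn":[0,0.001,-0.306],"gripper":-0.05},{"xyz":[-0.205,0.706,0.208],"turn":[0,0.001,-0.306],"gripper":-0.05},{"xyz":[-0.205,0.706,0.208],"turn":[0,0.001,-0.306],"gripper":-0.05},{"xyz":[-0.205,0.706,0.208],"turn":[0,0.001,-0.306],"gripper":-0.05},{"xyz":[-0.205,0.706,0.208],"turn":[0,0.001,-0.306],"gripper":-0.05},{"xyz":[-0.205,0.706,0.208],"turn":[0,0.001,-0.306],"gripper":-0.05},{"xyz":[-0.205,0.706,0.208],"turn":[0,0.001,-0.306],"gripper":-0.05},{"xyz":[-0.205,0.706,0.208],"turn":[0,0.001,-0.306],"gripper":-0.05},{"xyz":[-0.205,0.706,0.208],"turn":[0,0.001,-0.306],"gripper":-0.05},{"xyz":[-0.205,0.706,0.208],"turn":[0,0.001,-0.306],"gripper":-0.05},{"xyz":[0,0,0],"turn":[0,0,0],"gripper":-0.05}]' --squeeze 40

```text
time_s: 1.18
position: [0.458, 0.4015, 0.1481]
tool_rot: [[-0.056, 0.998, -0.001], [0.998, 0.056, -0.001], [-0.001, -0.001, -1.0]]
ft_force: [-0.4, -0.2, -0.0]
grip_width: 0.0406
```

Call:
step_arm --steps '[{"xyz":[0,0,0],"turn":[0,0,0],"gripper":-0.05},{"xyz":[0,0,0],"turn":[0,0,0],"gripper":-0.05}]'

```text
time_s: 1.35
position: [0.4535, 0.4037, 0.1503]
tool_rot: [[-0.059, 0.998, -0.001], [0.998, 0.059, 0.001], [0.001, -0.001, -1.0]]
ft_force: [0.1, 0.3, 0.1]
grip_width: 0.0406
```

```bash
python3 - <<'E'
from h import *
st(); plan([(.4542,.4033,.023,93.4,.02)])
E
```

```text
1.35 [0.4535 0.4037 0.1503] [[-0.059, 0.998, -0.001], [0.998, 0.059, 0.001], [0.001, -0.001, -1.0]] [0.1 0.3 0.1] 0.04062906538817631 [ 30.5  32.3  73.7   0.1  74.1 -62.9]
N=7 xyz [-0.002, 0.003, 0.455] turn [-0.001, -0.001, -0.001]
```

Call:
step_arm --steps '[{"xyz":[0,0,0.455],"turn":[0,0,0],"gripper":-0.05},{"xyz":[0,0,0.455],"turn":[0,0,0],"gripper":-0.05},{"xyz":[0,0,0.455],"turn":[0,0,0],"gripper":-0.05},{"xyz":[0,0,0.455],"turn":[0,0,0],"gripper":-0.05},{"xyz":[0,0,0.455],"turn":[0,0,0],"gripper":-0.05},{"xyz":[0,0,0.455],"turn":[0,0,0],"gripper":-0.05},{"xyz":[0,0,0.455],"turn":[0,0,0],"gripper":-0.05},{"xyz":[0,0,0],"turn":[0,0,0],"gripper":-0.05},{"xyz":[0,0,0],"turn":[0,0,0],"gripper":-0.05},{"xyz":[0,0,0],"turn":[0,0,0],"gripper":-1},{"xyz":[0,0,0],"turn":[0,0,0],"gripper":-1},{"xyz":[0,0,0],"turn":[0,0,0],"gripper":-1},{"xyz":[0,0,0],"turn":[0,0,0],"gripper":-1},{"xyz":[0,0,0],"turn":[0,0,0],"gripper":-1},{"xyz":[0,0,0],"turn":[0,0,0],"gripper":-1}]'

```text
time_s: 2.6
position: [0.4545, 0.4042, 0.0247]
tool_rot: [[-0.059, 0.998, 0.002], [0.998, 0.059, 0.002], [0.002, 0.002, -1.0]]
ft_force: [-1.7, -0.1, 6.7]
grip_width: 0.0104
```

Call:
step_arm --steps '[{"xyz":[0,0,-0.4],"turn":[0,0,0],"gripper":-1},{"xyz":[0,0,-0.8],"turn":[0,0,0],"gripper":-1},{"xyz":[0,0,-0.8],"turn":[0,0,0],"gripper":-1},{"xyz":[0,0,0],"turn":[0,0,0],"gripper":-1}]'

```text
time_s: 2.93
position: [0.4563, 0.4051, 0.1096]
tool_rot: [[-0.059, 0.998, 0.01], [0.998, 0.059, 0.007], [0.006, 0.01, -1.0]]
ft_force: [0.8, 0.9, -0.8]
grip_width: 0.0105
```

```bash
python3 - <<'E'
from h import *
x,y=tray(0,.054)
st(); plan([(x,y,.12,93.4),(x,y,.12,0),(x,y,.12,-94.1),(x,y,.029,-94.1,.018)])
im,d=grab('side'); save(im,'s1.png',(180,200,320,340),4)
E
```

```text
2.9333 [0.4563 0.4051 0.1096] [[-0.059, 0.998, 0.01], [0.998, 0.059, 0.007], [0.006, 0.01, -1.0]] [ 0.8  0.9 -0.8] 0.01047223936582249 [ 30.5  34.8  76.5   0.1  68.1 -62.9]
N=13 xyz [-0.733, 0.158, -0.021] turn [0.01, -0.006, -0.0]
N=21 xyz [0.0, 0.0, -0.0] turn [0.0, 0.0, 0.97]
N=21 xyz [0.0, -0.0, -0.0] turn [0.0, 0.0, 0.978]
N=6 xyz [-0.0, -0.0, 0.379] turn [0.0, 0.0, 0.0]
```

View pics/s1.png

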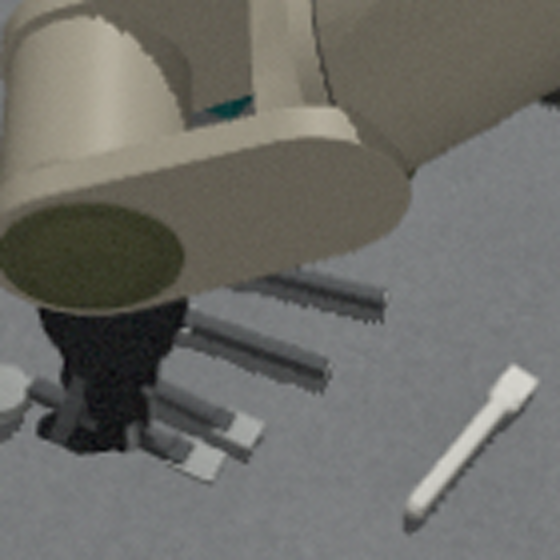

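Call:
step_arm --steps '[{"xyz":[-0.73,0.1625,-0.033],"turn":[0,0,0],"gripper":-1},{"xyz":[-0.73,0.1625,-0.033],"turn":[0,0,0],"gripper":-1},{"xyz":[-0.73,0.1625,-0.033],"turn":[0,0,0],"gripper":-1},{"xyz":[-0.73,0.1625,-0.033],"turn":[0,0,0],"gripper":-1},{"xyz":[-0.73,0.1625,-0.033],"turn":[0,0,0],"gripper":-1},{"xyz":[-0.73,0.1625,-0.033],"turn":[0,0,0],"gripper":-1},{"xyz":[-0.73,0.1625,-0.033],"turn":[0,0,0],"gripper":-1},{"xyz":[-0.73,0.1625,-0.033],"turn":[0,0,0],"gripper":-1},{"xyz":[-0.73,0.1625,-0.033],"turn":[0,0,0],"gripper":-1},{"xyz":[-0.73,0.1625,-0.033],"turn":[0,0,0],"gripper":-1},{"xyz":[-0.73,0.1625,-0.033],"turn":[0,0,0],"gripper":-1},{"xyz":[-0.73,0.1625,-0.033],"turn":[0,0,0],"gripper":-1},{"xyz":[-0.73,0.1625,-0.033],"turn":[0,0,0],"gripper":-1},{"xyz":[0,0,0],"turn":[0,0,0.974],"gripper":-1},{"xyz":[0,0,0],"turn":[0,0,0.974],"gripper":-1}]'

```text
time_s: 4.23
position: [0.5608, 0.028, 0.1189]
tool_rot: [[0.103, 0.995, -0.001], [0.995, -0.103, 0.001], [0.001, -0.001, -1.0]]
ft_force: [0.0, 0.7, -1.3]
grip_width: 0.0104
```

Call:
step_arm --steps '[{"xyz":[0,0,0],"turn":[0,0,0.974],"gripper":-1},{"xyz":[0,0,0],"turn":[0,0,0.974],"gripper":-1},{"xyz":[0,0,0],"turn":[0,0,0.974],"gripper":-1},{"xyz":[0,0,0],"turn":[0,0,0.974],"gripper":-1},{"xyz":[0,0,0],"turn":[0,0,0.974],"gripper":-1},{"xyz":[0,0,0],"turn":[0,0,0.974],"gripper":-1},{"xyz":[0,0,0],"turn":[0,0,0.974],"gripper":-1},{"xyz":[0,0,0],"turn":[0,0,0.974],"gripper":-1},{"xyz":[0,0,0],"turn":[0,0,0.974],"gripper":-1},{"xyz":[0,0,0],"turn":[0,0,0.974],"gripper":-1},{"xyz":[0,0,0],"turn":[0,0,0.974],"gripper":-1},{"xyz":[0,0,0],"turn":[0,0,0.974],"gripper":-1},{"xyz":[0,0,0],"turn":[0,0,0.974],"gripper":-1},{"xyz":[0,0,0],"turn":[0,0,0.974],"gripper":-1},{"xyz":[0,0,0],"turn":[0,0,0.974],"gripper":-1},{"xyz":[0,0,0],"turn":[0,0,0.974],"gripper":-1},{"xyz":[0,0,0],"turn":[0,0,0.974],"gripper":-1},{"xyz":[0,0,0],"turn":[0,0,0.974],"gripper":-1},{"xyz":[0,0,0],"turn":[0,0,0.974],"gripper":-1},{"xyz":[0,0,0],"turn":[0,0,0.974],"gripper":-1}]'

```text
time_s: 5.9
position: [0.5603, 0.0298, 0.119]
tool_rot: [[0.996, -0.088, -0.002], [-0.088, -0.996, 0.001], [-0.002, -0.001, -1.0]]
ft_force: [-0.3, -0.1, -1.5]
grip_width: 0.0106
```

Call:
step_arm --steps '[{"xyz":[0,0,0],"turn":[0,0,0.974],"gripper":-1},{"xyz":[0,0,0],"turn":[0,0,0.974],"gripper":-1},{"xyz":[0,0,0],"turn":[0,0,0.974],"gripper":-1},{"xyz":[0,0,0],"turn":[0,0,0.974],"gripper":-1},{"xyz":[0,0,0],"turn":[0,0,0.974],"gripper":-1},{"xyz":[0,0,0],"turn":[0,0,0.974],"gripper":-1},{"xyz":[0,0,0],"turn":[0,0,0.974],"gripper":-1},{"xyz":[0,0,0],"turn":[0,0,0.974],"gripper":-1},{"xyz":[0,0,0],"turn":[0,0,0.974],"gripper":-1},{"xyz":[0,0,0],"turn":[0,0,0.974],"gripper":-1},{"xyz":[0,0,0],"turn":[0,0,0.974],"gripper":-1},{"xyz":[0,0,0],"turn":[0,0,0.974],"gripper":-1},{"xyz":[0,0,0],"turn":[0,0,0.974],"gripper":-1},{"xyz":[0,0,0],"turn":[0,0,0.974],"gripper":-1},{"xyz":[0,0,0],"turn":[0,0,0.974],"gripper":-1},{"xyz":[0,0,0],"turn":[0,0,0.974],"gripper":-1},{"xyz":[0,0,0],"turn":[0,0,0.974],"gripper":-1},{"xyz":[0,0,0],"turn":[0,0,0.974],"gripper":-1},{"xyz":[0,0,0],"turn":[0,0,0.974],"gripper":-1},{"xyz":[0,0,0],"turn":[0,0,0.974],"gripper":-1}]'

```text
time_s: 7.57
position: [0.5603, 0.0298, 0.119]
tool_rot: [[-0.076, -0.997, -0.002], [-0.997, 0.076, 0.001], [-0.001, 0.002, -1.0]]
ft_force: [0.6, 0.3, -1.9]
grip_width: 0.0103
```

Call:
step_arm --steps '[{"xyz":[0,0,0],"turn":[0,0,0],"gripper":-1},{"xyz":[0,0,0],"turn":[0,0,0],"gripper":-1},{"xyz":[0,0,0],"turn":[0,0,0],"gripper":-1},{"xyz":[0,0,0],"turn":[0,0,0],"gripper":-1}]'

```text
time_s: 7.9
position: [0.5607, 0.0297, 0.1196]
tool_rot: [[-0.071, -0.998, -0.0], [-0.998, 0.071, 0.001], [-0.001, 0.0, -1.0]]
ft_force: [0.6, -0.1, -1.6]
grip_width: 0.0107
```

```bash
python3 - <<'E'
from h import *
x,y=tray(0,.054)
st(); plan([(x,y,.031,-94.1,.018)])
E
```

```text
7.9 [0.5607 0.0297 0.1196] [[-0.071, -0.998, -0.0], [-0.998, 0.071, 0.001], [-0.001, 0.0, -1.0]] [ 0.6 -0.1 -1.6] 0.010661544921290712 [-9.1 30.2 83.7  0.1 66.1 84.9]
N=5 xyz [0.002, -0.001, 0.443] turn [0.001, 0.002, 0.002]
```

Call:
step_arm --steps '[{"xyz":[0,0,0.55],"turn":[0,0,0],"gripper":-1},{"xyz":[0,0,0.55],"turn":[0,0,0],"gripper":-1},{"xyz":[0,0,0.55],"turn":[0,0,0],"gripper":-1},{"xyz":[0,0,0.35],"turn":[0,0,0],"gripper":-1},{"xyz":[0,0,0.215],"turn":[0,0,0],"gripper":-1},{"xyz":[0,0,0],"turn":[0,0,0],"gripper":-1},{"xyz":[0,0,0],"turn":[0,0,0],"gripper":-1},{"xyz":[0,0,0],"turn":[0,0,0],"gripper":-0.45},{"xyz":[0,0,0],"turn":[0,0,0],"gripper":-0.45},{"xyz":[0,0,0],"turn":[0,0,0],"gripper":-0.45},{"xyz":[0,0,0],"turn":[0,0,0],"gripper":-0.45}]'

```text
time_s: 8.82
position: [0.5611, 0.0297, 0.0317]
tool_rot: [[-0.072, -0.997, 0.001], [-0.997, 0.072, 0.001], [-0.001, -0.001, -1.0]]
ft_force: [-0.3, 0.5, 0.0]
grip_width: 0.0234
```

Call:
step_arm --steps '[{"xyz":[0,0,-0.5],"turn":[0,0,0],"gripper":-0.45},{"xyz":[0,0,-0.7],"turn":[0,0,0],"gripper":-0.45},{"xyz":[0,0,-0.7],"turn":[0,0,0],"gripper":-0.05},{"xyz":[0,0,-0.5],"turn":[0,0,0],"gripper":-0.05},{"xyz":[0,0,0],"turn":[0,0,0],"gripper":-0.05},{"xyz":[0,0,0],"turn":[0,0,0],"gripper":-0.05},{"xyz":[0,0,0],"turn":[0,0,0],"gripper":-0.05}]'

```text
time_s: 9.4
position: [0.5604, 0.0297, 0.1266]
tool_rot: [[-0.072, -0.997, -0.001], [-0.997, 0.072, 0.001], [-0.001, 0.001, -1.0]]
ft_force: [-0.3, -0.0, 0.3]
grip_width: 0.0405
```

```bash
cat > look.py <<'E'
from h import *
im,d=grab('top'); P=cloud('top',d)
for m in comps(P,d,0.006,0.03,(.33,.57,.15,.44)):
    q=P[m]; r=pca(q)
    if r[2]>.09: print('chisel',np.round(r[0],4),np.round(r[1:],3))
for b in [(0.55,.70,.20,.33),(.52,.70,-.33,-.20)]:
    m=(P[...,0]>b[0])&(P[...,0]<b[1])&(P[...,1]>b[2])&(P[...,1]<b[3])&(P[...,2]>.02)&(P[...,2]<.045); print('tab',m.sum(),np.round(P[m].mean(0),4))
m=(P[...,0]>.3)&(P[...,0]<.6)&(P[...,1]>-.46)&(P[...,1]<-.18)&(P[...,2]>.02)&(P[...,2]<.045); q=P[m]
if len(q)>9: print('handle',len(q),np.round(pca(q)[0],4),pca(q)[1])
st()
E
python3 - <<'E'
from look import *
save(im,'t2.png',(220,140,350,240),5)
x,y=tray(0,.018)
plan([(.4704,.3331,.13,-89.8),(.4704,.3331,.025,-89.8,.022)])
plan([(x,y,.12,-89.8),(x,y,.12,0),(x,y,.12,85.9)],.032,np.array([.4704,.3331,.105]),Rd(-89.8))
E
```

```text
chisel [0.4703 0.3333] [1.266 0.115 0.004]
chisel [0.4529 0.2772] [6.373e+00 1.180e-01 4.000e-03]
chisel [0.4434 0.2202] [1.1144e+01 1.1700e-01 4.0000e-03]
tab 23 [0.6157 0.2575 0.0323]
tab 26 [ 0.5987 -0.2577  0.0308]
handle 117 [ 0.5187 -0.2935] 22.618581922381736
9.45 [0.5603 0.0298 0.1262] [[-0.072, -0.997, -0.002], [-0.997, 0.072, 0.001], [-0.001, 0.002, -1.0]] [0.1 0.3 0.2] 0.04040714435447824 [-9.1 29.7 83.3  0.1 67.1 85. ]
N=10 xyz [-0.749, 0.254, -0.009] turn [0.002, 0.001, -0.094]
N=5 xyz [-0.0, -0.0, 0.525] turn [0.0, 0.0, 0.0]
N=11 xyz [0.773, -0.197, -0.034] turn [0.0, 0.0, 0.0]
N=20 xyz [-0.0, -0.0, -0.0] turn [0.0, 0.0, -0.98]
N=19 xyz [0.0, -0.0, -0.0] turn [0.0, 0.0, -0.986]
```

View pics/t2.png

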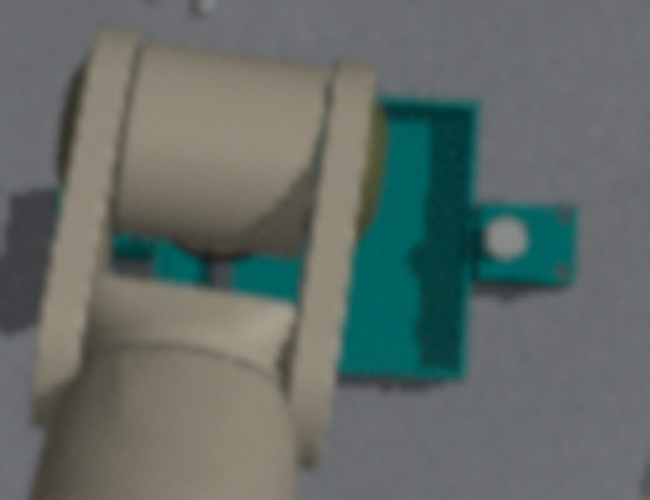

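Call:
step_arm --steps '[{"xyz":[-0.749,0.254,-0.009],"turn":[0,0,-0.094],"gripper":-0.05},{"xyz":[-0.749,0.254,-0.009],"turn":[0,0,-0.094],"gripper":-0.05},{"xyz":[-0.749,0.254,-0.009],"turn":[0,0,-0.094],"gripper":-0.05},{"xyz":[-0.749,0.254,-0.009],"turn":[0,0,-0.094],"gripper":-0.05},{"xyz":[-0.749,0.254,-0.009],"turn":[0,0,-0.094],"gripper":-0.05},{"xyz":[-0.749,0.254,-0.009],"turn":[0,0,-0.094],"gripper":-0.05},{"xyz":[-0.749,0.254,-0.009],"turn":[0,0,-0.094],"gripper":-0.05},{"xyz":[-0.749,0.254,-0.009],"turn":[0,0,-0.094],"gripper":-0.05},{"xyz":[-0.749,0.254,-0.009],"turn":[0,0,-0.094],"gripper":-0.05},{"xyz":[-0.749,0.254,-0.009],"turn":[0,0,-0.094],"gripper":-0.05},{"xyz":[0,0,0],"turn":[0,0,0],"gripper":-0.05},{"xyz":[0,0,0],"turn":[0,0,0],"gripper":-0.05},{"xyz":[0,0,0],"turn":[0,0,0],"gripper":-0.05}]'

```text
time_s: 10.53
position: [0.4707, 0.3324, 0.1302]
tool_rot: [[0.003, -1.0, -0.001], [-1.0, -0.003, -0.0], [0.0, 0.001, -1.0]]
ft_force: [-0.1, 0.2, 0.6]
grip_width: 0.0405
```

Call:
step_arm --steps '[{"xyz":[0,0,0.525],"turn":[0,0,0],"gripper":-0.05},{"xyz":[0,0,0.525],"turn":[0,0,0],"gripper":-0.05},{"xyz":[0,0,0.525],"turn":[0,0,0],"gripper":-0.05},{"xyz":[0,0,0.525],"turn":[0,0,0],"gripper":-0.05},{"xyz":[0,0,0.525],"turn":[0,0,0],"gripper":-0.05},{"xyz":[0,0,0],"turn":[0,0,0],"gripper":-0.05},{"xyz":[0,0,0],"turn":[0,0,0],"gripper":-0.05},{"xyz":[0,0,0],"turn":[0,0,0],"gripper":-1},{"xyz":[0,0,0],"turn":[0,0,0],"gripper":-1},{"xyz":[0,0,0],"turn":[0,0,0],"gripper":-1},{"xyz":[0,0,0],"turn":[0,0,0],"gripper":-1},{"xyz":[0,0,0],"turn":[0,0,0],"gripper":-1},{"xyz":[0,0,0],"turn":[0,0,0],"gripper":-1},{"xyz":[0,0,-0.4],"turn":[0,0,0],"gripper":-1},{"xyz":[0,0,-0.8],"turn":[0,0,0],"gripper":-1},{"xyz":[0,0,-0.8],"turn":[0,0,0],"gripper":-1},{"xyz":[0,0,0],"turn":[0,0,0],"gripper":-1},{"xyz":[0,0,0],"turn":[0,0,0],"gripper":-1}]'

```text
time_s: 12.03
position: [0.4713, 0.3332, 0.108]
tool_rot: [[0.003, -1.0, 0.004], [-1.0, -0.003, 0.003], [-0.003, -0.004, -1.0]]
ft_force: [-0.6, -0.1, -1.8]
grip_width: 0.01
```

Call:
step_arm --steps '[{"xyz":[0.773,-0.197,-0.034],"turn":[0,0,0],"gripper":-1},{"xyz":[0.773,-0.197,-0.034],"turn":[0,0,0],"gripper":-1},{"xyz":[0.773,-0.197,-0.034],"turn":[0,0,0],"gripper":-1},{"xyz":[0.773,-0.197,-0.034],"turn":[0,0,0],"gripper":-1},{"xyz":[0.773,-0.197,-0.034],"turn":[0,0,0],"gripper":-1},{"xyz":[0.773,-0.197,-0.034],"turn":[0,0,0],"gripper":-1},{"xyz":[0.773,-0.197,-0.034],"turn":[0,0,0],"gripper":-1},{"xyz":[0.773,-0.197,-0.034],"turn":[0,0,0],"gripper":-1},{"xyz":[0.773,-0.197,-0.034],"turn":[0,0,0],"gripper":-1},{"xyz":[0.773,-0.197,-0.034],"turn":[0,0,0],"gripper":-1},{"xyz":[0.773,-0.197,-0.034],"turn":[0,0,0],"gripper":-1}]'

```text
time_s: 12.95
position: [0.558, -0.0084, 0.1196]
tool_rot: [[0.003, -1.0, -0.002], [-1.0, -0.003, 0.002], [-0.002, 0.002, -1.0]]
ft_force: [0.4, -0.8, -1.6]
grip_width: 0.01
```

Call:
step_arm --steps '[{"xyz":[0,0,0],"turn":[0,0,-0.983],"gripper":-1},{"xyz":[0,0,0],"turn":[0,0,-0.983],"gripper":-1},{"xyz":[0,0,0],"turn":[0,0,-0.983],"gripper":-1},{"xyz":[0,0,0],"turn":[0,0,-0.983],"gripper":-1},{"xyz":[0,0,0],"turn":[0,0,-0.983],"gripper":-1},{"xyz":[0,0,0],"turn":[0,0,-0.983],"gripper":-1},{"xyz":[0,0,0],"turn":[0,0,-0.983],"gripper":-1},{"xyz":[0,0,0],"turn":[0,0,-0.983],"gripper":-1},{"xyz":[0,0,0],"turn":[0,0,-0.983],"gripper":-1},{"xyz":[0,0,0],"turn":[0,0,-0.983],"gripper":-1},{"xyz":[0,0,0],"turn":[0,0,-0.983],"gripper":-1},{"xyz":[0,0,0],"turn":[0,0,-0.983],"gripper":-1},{"xyz":[0,0,0],"turn":[0,0,-0.983],"gripper":-1},{"xyz":[0,0,0],"turn":[0,0,-0.983],"gripper":-1},{"xyz":[0,0,0],"turn":[0,0,-0.983],"gripper":-1},{"xyz":[0,0,0],"turn":[0,0,-0.983],"gripper":-1},{"xyz":[0,0,0],"turn":[0,0,-0.983],"gripper":-1},{"xyz":[0,0,0],"turn":[0,0,-0.983],"gripper":-1},{"xyz":[0,0,0],"turn":[0,0,-0.983],"gripper":-1},{"xyz":[0,0,0],"turn":[0,0,-0.983],"gripper":-1}]'

```text
time_s: 14.62
position: [0.5578, -0.0068, 0.1195]
tool_rot: [[1.0, 0.009, -0.002], [0.009, -1.0, 0.002], [-0.002, -0.002, -1.0]]
ft_force: [-0.7, 0.3, -1.7]
grip_width: 0.0098
```

Call:
step_arm --steps '[{"xyz":[0,0,0],"turn":[0,0,-0.983],"gripper":-1},{"xyz":[0,0,0],"turn":[0,0,-0.983],"gripper":-1},{"xyz":[0,0,0],"turn":[0,0,-0.983],"gripper":-1},{"xyz":[0,0,0],"turn":[0,0,-0.983],"gripper":-1},{"xyz":[0,0,0],"turn":[0,0,-0.983],"gripper":-1},{"xyz":[0,0,0],"turn":[0,0,-0.983],"gripper":-1},{"xyz":[0,0,0],"turn":[0,0,-0.983],"gripper":-1},{"xyz":[0,0,0],"turn":[0,0,-0.983],"gripper":-1},{"xyz":[0,0,0],"turn":[0,0,-0.983],"gripper":-1},{"xyz":[0,0,0],"turn":[0,0,-0.983],"gripper":-1},{"xyz":[0,0,0],"turn":[0,0,-0.983],"gripper":-1},{"xyz":[0,0,0],"turn":[0,0,-0.983],"gripper":-1},{"xyz":[0,0,0],"turn":[0,0,-0.983],"gripper":-1},{"xyz":[0,0,0],"turn":[0,0,-0.983],"gripper":-1},{"xyz":[0,0,0],"turn":[0,0,-0.983],"gripper":-1},{"xyz":[0,0,0],"turn":[0,0,-0.983],"gripper":-1},{"xyz":[0,0,0],"turn":[0,0,-0.983],"gripper":-1},{"xyz":[0,0,0],"turn":[0,0,-0.983],"gripper":-1},{"xyz":[0,0,0],"turn":[0,0,-0.983],"gripper":-1},{"xyz":[0,0,0],"turn":[0,0,0],"gripper":-1}]'

```text
time_s: 16.28
position: [0.5579, -0.0068, 0.1196]
tool_rot: [[0.069, 0.998, -0.002], [0.998, -0.069, 0.001], [0.001, -0.002, -1.0]]
ft_force: [0.8, 0.4, -1.5]
grip_width: 0.0102
```

Call:
step_arm --steps '[{"xyz":[0,0,0],"turn":[0,0,0],"gripper":-1},{"xyz":[0,0,0],"turn":[0,0,0],"gripper":-1},{"xyz":[0,0,0],"turn":[0,0,0],"gripper":-1}]'

```text
time_s: 16.53
position: [0.5583, -0.0069, 0.1204]
tool_rot: [[0.073, 0.997, -0.001], [0.997, -0.073, 0.001], [0.001, -0.001, -1.0]]
ft_force: [-1.1, 0.3, -1.2]
grip_width: 0.0098
```

Call:
step_arm --steps '[{"xyz":[0,0,0.55],"turn":[0,0,0],"gripper":-1},{"xyz":[0,0,0.55],"turn":[0,0,0],"gripper":-1},{"xyz":[0,0,0.55],"turn":[0,0,0],"gripper":-1},{"xyz":[0,0,0.35],"turn":[0,0,0],"gripper":-1},{"xyz":[0,0,0.225],"turn":[0,0,0],"gripper":-1},{"xyz":[0,0,0],"turn":[0,0,0],"gripper":-1},{"xyz":[0,0,0],"turn":[0,0,0],"gripper":-1},{"xyz":[0,0,0],"turn":[0,0,0],"gripper":-0.45},{"xyz":[0,0,0],"turn":[0,0,0],"gripper":-0.45},{"xyz":[0,0,0],"turn":[0,0,0],"gripper":-0.45},{"xyz":[0,0,0],"turn":[0,0,0],"gripper":-0.45},{"xyz":[0,0,-0.5],"turn":[0,0,0],"gripper":-0.45},{"xyz":[0,0,-0.7],"turn":[0,0,0],"gripper":-0.45},{"xyz":[0,0,-0.7],"turn":[0,0,0],"gripper":-0.05},{"xyz":[0,0,-0.6],"turn":[0,0,0],"gripper":-0.05},{"xyz":[0,0,0],"turn":[0,0,0],"gripper":-0.05},{"xyz":[0,0,0],"turn":[0,0,0],"gripper":-0.05},{"xyz":[0,0,0],"turn":[0,0,0],"gripper":-0.05}]'

```text
time_s: 18.03
position: [0.5581, -0.0069, 0.1312]
tool_rot: [[0.071, 0.997, -0.001], [0.997, -0.071, 0.001], [0.001, -0.001, -1.0]]
ft_force: [0.7, 0.2, 0.1]
grip_width: 0.0404
```

```bash
python3 - <<'E'
from look import *
x,y=tray(0,-.018)
plan([(.4529,.2771,.13,96.4),(.4529,.2771,.025,96.4,.022)])
plan([(x,y,.12,85.9)],.032,np.array([.4529,.2771,.105]),Rd(96.4))
E
```

```text
chisel [0.4538 0.2772] [6.181e+00 1.160e-01 4.000e-03]
chisel [0.4431 0.2201] [1.1345e+01 1.1800e-01 4.0000e-03]
tab 22 [0.6159 0.2578 0.0324]
tab 24 [ 0.5986 -0.2578  0.0308]
handle 113 [ 0.5189 -0.294 ] 22.472423777075065
18.0833 [ 0.558  -0.0069  0.1308] [[0.072, 0.997, -0.002], [0.997, -0.072, 0.001], [0.001, -0.002, -1.0]] [-0.3  0.3 -0. ] 0.040695599355026334 [-12.9  29.2  83.4   0.1  67.5 -98.8]
N=10 xyz [0.714, -0.255, 0.003] turn [-0.002, -0.002, -0.229]
N=5 xyz [0.0, 0.0, 0.525] turn [0.0, 0.0, 0.0]
N=11 xyz [-0.734, 0.213, -0.034] turn [0.0, 0.0, 0.208]
```

Call:
step_arm --steps '[{"xyz":[0.714,-0.255,0.003],"turn":[0,0,-0.229],"gripper":-0.05},{"xyz":[0.714,-0.255,0.003],"turn":[0,0,-0.229],"gripper":-0.05},{"xyz":[0.714,-0.255,0.003],"turn":[0,0,-0.229],"gripper":-0.05},{"xyz":[0.714,-0.255,0.003],"turn":[0,0,-0.229],"gripper":-0.05},{"xyz":[0.714,-0.255,0.003],"turn":[0,0,-0.229],"gripper":-0.05},{"xyz":[0.714,-0.255,0.003],"turn":[0,0,-0.229],"gripper":-0.05},{"xyz":[0.714,-0.255,0.003],"turn":[0,0,-0.229],"gripper":-0.05},{"xyz":[0.714,-0.255,0.003],"turn":[0,0,-0.229],"gripper":-0.05},{"xyz":[0.714,-0.255,0.003],"turn":[0,0,-0.229],"gripper":-0.05},{"xyz":[0.714,-0.255,0.003],"turn":[0,0,-0.229],"gripper":-0.05},{"xyz":[0,0,0],"turn":[0,0,0],"gripper":-0.05},{"xyz":[0,0,0],"turn":[0,0,0],"gripper":-0.05},{"xyz":[0,0,0],"turn":[0,0,0],"gripper":-0.05}]'

```text
time_s: 19.17
position: [0.4535, 0.2767, 0.1301]
tool_rot: [[-0.111, 0.994, -0.001], [0.994, 0.111, 0.0], [0.0, -0.001, -1.0]]
ft_force: [0.5, 0.4, -1.6]
grip_width: 0.0404
```

Call:
step_arm --steps '[{"xyz":[0,0,0.525],"turn":[0,0,0],"gripper":-0.05},{"xyz":[0,0,0.525],"turn":[0,0,0],"gripper":-0.05},{"xyz":[0,0,0.525],"turn":[0,0,0],"gripper":-0.05},{"xyz":[0,0,0.525],"turn":[0,0,0],"gripper":-0.05},{"xyz":[0,0,0.525],"turn":[0,0,0],"gripper":-0.05},{"xyz":[0,0,0],"turn":[0,0,0],"gripper":-0.05},{"xyz":[0,0,0],"turn":[0,0,0],"gripper":-0.05},{"xyz":[0,0,0],"turn":[0,0,0],"gripper":-1},{"xyz":[0,0,0],"turn":[0,0,0],"gripper":-1},{"xyz":[0,0,0],"turn":[0,0,0],"gripper":-1},{"xyz":[0,0,0],"turn":[0,0,0],"gripper":-1},{"xyz":[0,0,0],"turn":[0,0,0],"gripper":-1},{"xyz":[0,0,0],"turn":[0,0,0],"gripper":-1},{"xyz":[0,0,-0.4],"turn":[0,0,0],"gripper":-1},{"xyz":[0,0,-0.8],"turn":[0,0,0],"gripper":-1},{"xyz":[0,0,-0.8],"turn":[0,0,0],"gripper":-1},{"xyz":[0,0,0],"turn":[0,0,0],"gripper":-1},{"xyz":[0,0,0],"turn":[0,0,0],"gripper":-1}]'

```text
time_s: 20.67
position: [0.4541, 0.2774, 0.1075]
tool_rot: [[-0.112, 0.994, 0.004], [0.994, 0.112, 0.002], [0.002, 0.004, -1.0]]
ft_force: [-0.1, 0.7, -2.3]
grip_width: 0.0097
```

Call:
step_arm --steps '[{"xyz":[-0.734,0.213,-0.034],"turn":[0,0,0.208],"gripper":-1},{"xyz":[-0.734,0.213,-0.034],"turn":[0,0,0.208],"gripper":-1},{"xyz":[-0.734,0.213,-0.034],"turn":[0,0,0.208],"gripper":-1},{"xyz":[-0.734,0.213,-0.034],"turn":[0,0,0.208],"gripper":-1},{"xyz":[-0.734,0.213,-0.034],"turn":[0,0,0.208],"gripper":-1},{"xyz":[-0.734,0.213,-0.034],"turn":[0,0,0.208],"gripper":-1},{"xyz":[-0.734,0.213,-0.034],"turn":[0,0,0.208],"gripper":-1},{"xyz":[-0.734,0.213,-0.034],"turn":[0,0,0.208],"gripper":-1},{"xyz":[-0.734,0.213,-0.034],"turn":[0,0,0.208],"gripper":-1},{"xyz":[-0.734,0.213,-0.034],"turn":[0,0,0.208],"gripper":-1},{"xyz":[-0.734,0.213,-0.034],"turn":[0,0,0.208],"gripper":-1},{"xyz":[0,0,0],"turn":[0,0,0],"gripper":-1},{"xyz":[0,0,0],"turn":[0,0,0],"gripper":-1},{"xyz":[0,0,0],"turn":[0,0,0],"gripper":-1}]'

```text
time_s: 21.83
position: [0.5556, -0.0421, 0.1194]
tool_rot: [[0.071, 0.997, -0.002], [0.997, -0.071, 0.002], [0.002, -0.002, -1.0]]
ft_force: [-0.1, 0.7, -1.2]
grip_width: 0.0104
```

Call:
step_arm --steps '[{"xyz":[0,0,0.55],"turn":[0,0,0],"gripper":-1},{"xyz":[0,0,0.55],"turn":[0,0,0],"gripper":-1},{"xyz":[0,0,0.55],"turn":[0,0,0],"gripper":-1},{"xyz":[0,0,0.35],"turn":[0,0,0],"gripper":-1},{"xyz":[0,0,0.225],"turn":[0,0,0],"gripper":-1},{"xyz":[0,0,0],"turn":[0,0,0],"gripper":-1},{"xyz":[0,0,0],"turn":[0,0,0],"gripper":-1},{"xyz":[0,0,0],"turn":[0,0,0],"gripper":-0.45},{"xyz":[0,0,0],"turn":[0,0,0],"gripper":-0.45},{"xyz":[0,0,0],"turn":[0,0,0],"gripper":-0.45},{"xyz":[0,0,0],"turn":[0,0,0],"gripper":-0.45},{"xyz":[0,0,-0.5],"turn":[0,0,0],"gripper":-0.45},{"xyz":[0,0,-0.7],"turn":[0,0,0],"gripper":-0.45},{"xyz":[0,0,-0.7],"turn":[0,0,0],"gripper":-0.05},{"xyz":[0,0,-0.6],"turn":[0,0,0],"gripper":-0.05},{"xyz":[0,0,0],"turn":[0,0,0],"gripper":-0.05},{"xyz":[0,0,0],"turn":[0,0,0],"gripper":-0.05},{"xyz":[0,0,0],"turn":[0,0,0],"gripper":-0.05}]'

```text
time_s: 23.33
position: [0.5559, -0.0425, 0.1309]
tool_rot: [[0.071, 0.997, -0.001], [0.997, -0.071, 0.001], [0.001, -0.001, -1.0]]
ft_force: [-0.4, 0.2, -1.5]
grip_width: 0.0407
```

```bash
python3 - <<'E'
from look import *
x,y=tray(0,-.054)
plan([(.4433,.2202,.13,101.4),(.4433,.2202,.025,101.4,.022)])
plan([(x,y,.12,85.9)],.032,np.array([.4433,.2202,.105]),Rd(101.4))
E
```

```text
chisel [0.4432 0.22  ] [1.0591e+01 1.1800e-01 4.0000e-03]
tab 23 [0.6157 0.2575 0.0325]
tab 25 [ 0.5986 -0.2579  0.0306]
handle 117 [ 0.519  -0.2938] 22.613614316653038
23.3833 [ 0.5558 -0.0425  0.1305] [[0.071, 0.997, -0.002], [0.997, -0.071, 0.002], [0.001, -0.002, -1.0]] [ 0.2 -0.6  0.1] 0.04041568299285421 [-1.660e+01  2.910e+01  8.360e+01  1.000e-01  6.740e+01 -1.025e+02]
N=9 xyz [0.746, -0.277, 0.002] turn [-0.002, -0.002, -0.376]
N=5 xyz [0.0, 0.0, 0.525] turn [0.0, 0.0, 0.0]
N=10 xyz [-0.768, 0.217, -0.038] turn [0.0, 0.0, 0.338]
```

Call:
step_arm --steps '[{"xyz":[0.746,-0.277,0.002],"turn":[0,0,-0.376],"gripper":-0.05},{"xyz":[0.746,-0.277,0.002],"turn":[0,0,-0.376],"gripper":-0.05},{"xyz":[0.746,-0.277,0.002],"turn":[0,0,-0.376],"gripper":-0.05},{"xyz":[0.746,-0.277,0.002],"turn":[0,0,-0.376],"gripper":-0.05},{"xyz":[0.746,-0.277,0.002],"turn":[0,0,-0.376],"gripper":-0.05},{"xyz":[0.746,-0.277,0.002],"turn":[0,0,-0.376],"gripper":-0.05},{"xyz":[0.746,-0.277,0.002],"turn":[0,0,-0.376],"gripper":-0.05},{"xyz":[0.746,-0.277,0.002],"turn":[0,0,-0.376],"gripper":-0.05},{"xyz":[0.746,-0.277,0.002],"turn":[0,0,-0.376],"gripper":-0.05},{"xyz":[0,0,0],"turn":[0,0,0],"gripper":-0.05},{"xyz":[0,0,0],"turn":[0,0,0],"gripper":-0.05},{"xyz":[0,0,0],"turn":[0,0,0],"gripper":-0.05}]'

```text
time_s: 24.38
position: [0.444, 0.2196, 0.1304]
tool_rot: [[-0.198, 0.98, -0.001], [0.98, 0.198, 0.0], [0.001, -0.001, -1.0]]
ft_force: [-0.2, 0.7, -1.1]
grip_width: 0.0404
```

Call:
step_arm --steps '[{"xyz":[0,0,0.525],"turn":[0,0,0],"gripper":-0.05},{"xyz":[0,0,0.525],"turn":[0,0,0],"gripper":-0.05},{"xyz":[0,0,0.525],"turn":[0,0,0],"gripper":-0.05},{"xyz":[0,0,0.525],"turn":[0,0,0],"gripper":-0.05},{"xyz":[0,0,0.525],"turn":[0,0,0],"gripper":-0.05},{"xyz":[0,0,0],"turn":[0,0,0],"gripper":-0.05},{"xyz":[0,0,0],"turn":[0,0,0],"gripper":-0.05},{"xyz":[0,0,0],"turn":[0,0,0],"gripper":-1},{"xyz":[0,0,0],"turn":[0,0,0],"gripper":-1},{"xyz":[0,0,0],"turn":[0,0,0],"gripper":-1},{"xyz":[0,0,0],"turn":[0,0,0],"gripper":-1},{"xyz":[0,0,0],"turn":[0,0,0],"gripper":-1},{"xyz":[0,0,0],"turn":[0,0,0],"gripper":-1},{"xyz":[0,0,-0.4],"turn":[0,0,0],"gripper":-1},{"xyz":[0,0,-0.8],"turn":[0,0,0],"gripper":-1},{"xyz":[0,0,-0.8],"turn":[0,0,0],"gripper":-1},{"xyz":[0,0,0],"turn":[0,0,0],"gripper":-1},{"xyz":[0,0,0],"turn":[0,0,0],"gripper":-1}]'

```text
time_s: 25.88
position: [0.4444, 0.2202, 0.1076]
tool_rot: [[-0.198, 0.98, 0.004], [0.98, 0.198, 0.002], [0.001, 0.004, -1.0]]
ft_force: [0.6, 0.0, -1.8]
grip_width: 0.0102
```

Call:
step_arm --steps '[{"xyz":[-0.768,0.217,-0.038],"turn":[0,0,0.338],"gripper":-1},{"xyz":[-0.768,0.217,-0.038],"turn":[0,0,0.338],"gripper":-1},{"xyz":[-0.768,0.217,-0.038],"turn":[0,0,0.338],"gripper":-1},{"xyz":[-0.768,0.217,-0.038],"turn":[0,0,0.338],"gripper":-1},{"xyz":[-0.768,0.217,-0.038],"turn":[0,0,0.338],"gripper":-1},{"xyz":[-0.768,0.217,-0.038],"turn":[0,0,0.338],"gripper":-1},{"xyz":[-0.768,0.217,-0.038],"turn":[0,0,0.338],"gripper":-1},{"xyz":[-0.768,0.217,-0.038],"turn":[0,0,0.338],"gripper":-1},{"xyz":[-0.768,0.217,-0.038],"turn":[0,0,0.338],"gripper":-1},{"xyz":[-0.768,0.217,-0.038],"turn":[0,0,0.338],"gripper":-1},{"xyz":[0,0,0],"turn":[0,0,0],"gripper":-1},{"xyz":[0,0,0],"turn":[0,0,0],"gripper":-1},{"xyz":[0,0,0],"turn":[0,0,0],"gripper":-1}]'

```text
time_s: 26.97
position: [0.5532, -0.0781, 0.1198]
tool_rot: [[0.071, 0.997, -0.002], [0.997, -0.071, 0.002], [0.002, -0.002, -1.0]]
ft_force: [-0.0, 0.6, -1.7]
grip_width: 0.0101
```

Call:
step_arm --steps '[{"xyz":[0,0,0.55],"turn":[0,0,0],"gripper":-1},{"xyz":[0,0,0.55],"turn":[0,0,0],"gripper":-1},{"xyz":[0,0,0.55],"turn":[0,0,0],"gripper":-1},{"xyz":[0,0,0.35],"turn":[0,0,0],"gripper":-1},{"xyz":[0,0,0.225],"turn":[0,0,0],"gripper":-1},{"xyz":[0,0,0],"turn":[0,0,0],"gripper":-1},{"xyz":[0,0,0],"turn":[0,0,0],"gripper":-1},{"xyz":[0,0,0],"turn":[0,0,0],"gripper":-0.45},{"xyz":[0,0,0],"turn":[0,0,0],"gripper":-0.45},{"xyz":[0,0,0],"turn":[0,0,0],"gripper":-0.45},{"xyz":[0,0,0],"turn":[0,0,0],"gripper":-0.45},{"xyz":[0,0,-0.5],"turn":[0,0,0],"gripper":-0.45},{"xyz":[0,0,-0.7],"turn":[0,0,0],"gripper":-0.45},{"xyz":[0,0,-0.7],"turn":[0,0,0],"gripper":-0.05},{"xyz":[0,0,-0.6],"turn":[0,0,0],"gripper":-0.05},{"xyz":[0,0,0],"turn":[0,0,0],"gripper":-0.05},{"xyz":[0,0,0],"turn":[0,0,0],"gripper":-0.05},{"xyz":[0,0,0],"turn":[0,0,0],"gripper":-0.05}]'

```text
time_s: 28.47
position: [0.5535, -0.0786, 0.1313]
tool_rot: [[0.071, 0.997, -0.001], [0.997, -0.071, 0.001], [0.001, -0.001, -1.0]]
ft_force: [0.8, -0.7, 0.3]
grip_width: 0.0408
```

```bash
python3 - <<'E'
from look import *
plan([(.457,-.320,.15,73.5)])
E
```

```text
tab 23 [0.6158 0.2576 0.0317]
tab 25 [ 0.599  -0.258   0.0305]
handle 117 [ 0.5192 -0.294 ] 22.45418157871807
28.5167 [ 0.5534 -0.0785  0.1309] [[0.071, 0.997, -0.002], [0.997, -0.071, 0.002], [0.002, -0.002, -1.0]] [-0.7  0.4 -0.5] 0.04011627100742721 [-2.020e+01  2.920e+01  8.330e+01  1.000e-01  6.760e+01 -1.062e+02]
N=9 xyz [-0.707, -0.153, -0.053] turn [-0.003, -0.002, 0.301]
```

Call:
step_arm --steps '[{"xyz":[-0.707,-0.153,-0.053],"turn":[0,0,0.301],"gripper":-0.05},{"xyz":[-0.707,-0.153,-0.053],"turn":[0,0,0.301],"gripper":-0.05},{"xyz":[-0.707,-0.153,-0.053],"turn":[0,0,0.301],"gripper":-0.05},{"xyz":[-0.707,-0.153,-0.053],"turn":[0,0,0.301],"gripper":-0.05},{"xyz":[-0.707,-0.153,-0.053],"turn":[0,0,0.301],"gripper":-0.05},{"xyz":[-0.707,-0.153,-0.053],"turn":[0,0,0.301],"gripper":-0.05},{"xyz":[-0.707,-0.153,-0.053],"turn":[0,0,0.301],"gripper":-0.05},{"xyz":[-0.707,-0.153,-0.053],"turn":[0,0,0.301],"gripper":-0.05},{"xyz":[-0.707,-0.153,-0.053],"turn":[0,0,0.301],"gripper":-0.05},{"xyz":[0,0,0],"turn":[0,0,0],"gripper":-0.05},{"xyz":[0,0,0],"turn":[0,0,0],"gripper":-0.05},{"xyz":[0,0,0],"turn":[0,0,0],"gripper":-0.05}]'

```text
time_s: 29.52
position: [0.4573, -0.3193, 0.1499]
tool_rot: [[0.284, 0.959, -0.001], [0.959, -0.284, 0.003], [0.002, -0.002, -1.0]]
ft_force: [0.8, 1.2, 0.2]
grip_width: 0.0406
```

```bash
python3 - <<'E'
from h import *
im,d=grab('top'); save(im,'t3.png',(225,145,345,230),6)
im,d=grab('side'); save(im,'s3.png',(210,150,310,240),5)
a=cv2.imread('pics/t3.png'); print(a.shape); st()
E
```

```text
(510, 720, 3)
29.6167 [ 0.4578 -0.3189  0.1503] [[0.282, 0.959, -0.001], [0.959, -0.282, 0.002], [0.002, -0.001, -1.0]] [-0.5  0.9  0.2] 0.04070996764150471 [-4.700e+01  2.790e+01  8.200e+01  1.000e-01  7.020e+01 -1.207e+02]
```

View pics/t3.png

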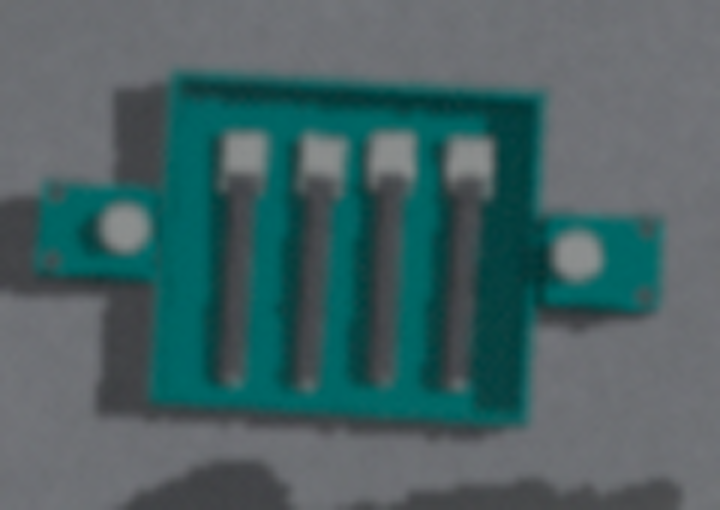

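The crop shows all four chisels lying parallel in the tray with their blades towards +x. The stud heads are at (124,228) and (577,255) in the crop. Next I'll refine the tray pose from the stud heads in both cameras and re-measure the handle.

```bash
python3 - <<'E'
from h import *
for n,c0 in(('top',[(245.7,183),(321.2,187.5)]),('side',None)):
    im,d=load(n); f=im.astype(float); sat=f.max(2)-f.min(2); 
    if c0 is None:
        c=cams.camera_info(n);E=np.linalg.inv(c['extrinsics']);c0=[]
        for p in((.5655,.081,.051,1),(.550,-.130,.051,1)):
            q=E@np.array(p);x,y=q[:2]/q[2];k=1+c['k1']*(x*x+y*y);c0.append((c['fx']*x*k+c['cx'],c['fy']*y*k+c['cy']))
    print(n,np.round(c0,1)); o=[]
    for u0,v0 in c0:
        u0,v0=int(round(u0)),int(round(v0)); b=f[v0-7:v0+8,u0-7:u0+8]; 
        w=np.clip(b[...,0]-90,0,None)   # red channel: bright grey vs teal
        vv,uu=np.mgrid[v0-7:v0+8,u0-7:u0+8]; l=(w>20); w=l
        u,v=(w*uu).sum()/w.sum(),(w*vv).sum()/w.sum(); p=at_z(n,u,v,.051); o.append(p); print(u,v,l.sum(),np.round(p,4),np.percentile(b[...,0],[10,50,90]))
    o=np.array(o); print('mid',o.mean(0),np.linalg.norm(o[0]-o[1]),np.degrees(np.arctan2(-(o[0]-o[1])[0],(o[0]-o[1])[1])))
# chisel lateral check
im,d=load('top'); f=im.astype(float); P0=np.array([[at_z('top',u,v,.016)[:2] for u in range(245,325)] for v in range(160,215)])
a=np.radians(TY); D=P0-TC; X=D[...,0]*np.cos(a)+D[...,1]*np.sin(a); Y=-D[...,0]*np.sin(a)+D[...,1]*np.cos(a)
s=f[160:215,245:325]; g=(s[...,1]-s[...,0]<25)
for y in(.054,.018,-.018,-.054):
    m=g&(abs(Y-y)<.016)&(abs(X)<.066); print(y,m.sum(),'y',Y[m&(X<.03)].mean(),'x',np.percentile(X[m],[1,99]).round(4))
E
```

```text
top [[245.7 183. ]
 [321.2 187.5]]
245.35294117647058 182.5 34 [0.566  0.0818 0.051 ] [  0.  14. 129.]
320.8 187.075 40 [ 0.5511 -0.1293  0.051 ] [  0.   13.  131.6]
mid [ 0.5585267  -0.02372225  0.051     ] 0.21163836769180489 -4.0408697510486125
side [[241.2 205.8]
 [279.  162.8]]
238.68421052631578 204.81578947368422 38 [0.5734 0.0812 0.051 ] [ 15.  54. 163.]
277.85915492957747 159.4788732394366 71 [ 0.5598 -0.1419  0.051 ] [ 16.  69. 136.]
mid [ 0.5666038  -0.03034757  0.051     ] 0.22358802368800856 -3.4914255553991604Traceback (most recent call last):
  File "<stdin>", line 16, in <module>
  File "h.py", line 13, in at_z
    r,E=ray(n,u,v); d=E[:3,:3]@r; o=E[:3,3]; return o+d*(z-o[2])/d[2]
        ~~~^^^^^^^
  File "h.py", line 8, in ray
    c=cams.camera_info(n)
ValueError: time passes only in moves, steps and waits
```

View pics/s3.png

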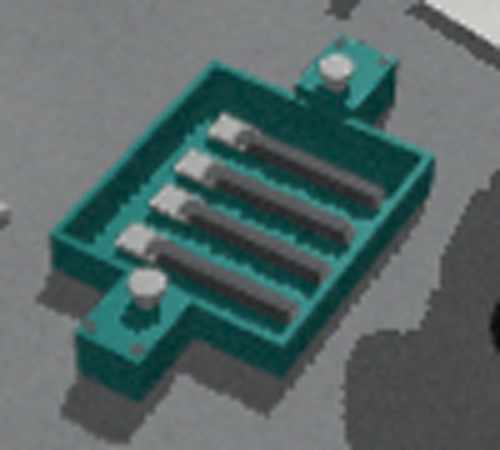

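The side crop shows stud heads at (148,282) and (337,67), and the chisels lie flat in the tray.

```bash
sed -i 's/^def ray/import functools\n@functools.lru_cache(None)\ndef info(n): return cams.camera_info(n)\ndef ray/; s/c=cams.camera_info(n)/c=info(n)/' h.py; python3 - <<'E'
from h import *
print(info('top')['cx'],info('top')['cy'])
o=np.array([at_z('side',239.2,206.,.051),at_z('side',277.,163.,.051)]); print(o,o.mean(0),np.linalg.norm(o[0]-o[1]))
TC=np.array([.5585,-.0237])
im,d=load('top'); f=im.astype(float)
P=cloud('top',np.ones((384,512),np.float32)); C=np.array(info('top')['extrinsics'])[:3,3]; D=P-C; W=(C+D*((.016-C[2])/D[...,2:]))[...,:2]-TC
a=np.radians(TY); X=W[...,0]*np.cos(a)+W[...,1]*np.sin(a); Y=-W[...,0]*np.sin(a)+W[...,1]*np.cos(a)
g=(f[...,1]-f[...,0]<22)
for y in(.054,.018,-.018,-.054):
    m=g&(abs(Y-y)<.016)&(abs(X)<.07); print(y,m.sum(),'y',Y[m&(X<.03)].mean(),'x',np.percentile(X[m],[1,99]).round(4))
z=(d>0); Q=cloud('top',d)
m=(Q[...,0]>.38)&(Q[...,0]<.53)&(Q[...,1]>-.40)&(Q[...,1]<-.25)&(Q[...,2]>.02)&(Q[...,2]<.045); print('handle',m.sum(),pca(Q[m])[:2])
E
```

```text
257.22864445906066 192.05849579102392
[[ 0.56994803  0.08442146  0.051     ]
 [ 0.5550347  -0.1260608   0.051     ]] [ 0.56249136 -0.02081967  0.051     ] 0.21100992369009108
0.054 184 y 0.05310444359997126 x [-0.0636  0.0522]
0.018 183 y 0.01659080390975136 x [-0.0642  0.0516]
-0.018 185 y -0.01780046274672332 x [-0.0589  0.0565]
-0.054 214 y -0.05458289203996882 x [-0.0598  0.0562]h.py:34: RuntimeWarning: Mean of empty slice.
  q=q[:,:2]; c=q.mean(0); w,v=np.linalg.eigh(np.cov((q-c).T)); a=v[:,1]; a=a*np.sign(a[0])
  ret = um.true_divide(
  avg = a.mean(axis, **keepdims_kw)
h.py:34: RuntimeWarning: Degrees of freedom <= 0 for slice
  q=q[:,:2]; c=q.mean(0); w,v=np.linalg.eigh(np.cov((q-c).T)); a=v[:,1]; a=a*np.sign(a[0])
  c *= np.true_divide(1, fact)
  c *= np.true_divide(1, fact)
Traceback (most recent call last):
  File "h.py", line 36, in pca
    mid=c+a*(np.percentile(t,99)+np.percentile(t,1))/2
             ~~~~~~~~~~~~~^^^^^^
IndexError: index -1 is out of bounds for axis 0 with size 0
```

Call:
step_arm --steps '[{"xyz":[0,0,0],"turn":[0,0,0],"gripper":-0.05},{"xyz":[0,0,0.56],"turn":[0,0,0],"gripper":-0.05},{"xyz":[0,0,0.56],"turn":[0,0,0],"gripper":-0.05},{"xyz":[0,0,0.56],"turn":[0,0,0],"gripper":-0.05},{"xyz":[0,0,0.56],"turn":[0,0,0],"gripper":-0.05},{"xyz":[0,0,0.56],"turn":[0,0,0],"gripper":-0.05},{"xyz":[0,0,0],"turn":[0,0,0],"gripper":-0.05},{"xyz":[0,0,0],"turn":[0,0,0],"gripper":-0.05},{"xyz":[0,0,0],"turn":[0,0,0],"gripper":-1},{"xyz":[0,0,0],"turn":[0,0,0],"gripper":-1},{"xyz":[0,0,0],"turn":[0,0,0],"gripper":-1},{"xyz":[0,0,0],"turn":[0,0,0],"gripper":-1},{"xyz":[0,0,0],"turn":[0,0,0],"gripper":-1},{"xyz":[0,0,0],"turn":[0,0,0],"gripper":-1}]' --squeeze 70

```text
time_s: 30.78
position: [0.4581, -0.3203, 0.0405]
tool_rot: [[0.284, 0.959, 0.002], [0.959, -0.284, -0.001], [-0.0, 0.002, -1.0]]
ft_force: [0.0, 1.2, 7.1]
grip_width: 0.0119
```

Call:
step_arm --steps '[{"xyz":[0,0,-0.2],"turn":[0,0,0],"gripper":-1},{"xyz":[0,0,-0.5],"turn":[0,0,0],"gripper":-1},{"xyz":[0,0,-0.6],"turn":[0,0,0],"gripper":-1},{"xyz":[0,0,-0.6],"turn":[0,0,0],"gripper":-1},{"xyz":[0,0,-0.6],"turn":[0,0,0],"gripper":-1},{"xyz":[0,0,-0.3],"turn":[0,0,0],"gripper":-1},{"xyz":[0,0,0],"turn":[0,0,0],"gripper":-1},{"xyz":[0,0,0],"turn":[0,0,0],"gripper":-1},{"xyz":[0,0,0],"turn":[0,0,0],"gripper":-1},{"xyz":[0,0,0],"turn":[0,0,0],"gripper":-1}]'

```text
time_s: 31.62
position: [0.457, -0.3196, 0.1496]
tool_rot: [[0.284, 0.959, -0.002], [0.959, -0.284, 0.003], [0.002, -0.002, -1.0]]
ft_force: [0.2, -0.1, -4.4]
grip_width: 0.0119
```

```bash
python3 - <<'E'
from h import *
st(); plan([(.558,-.0242,.14,85.9,.025)])
E
```

```text
31.6167 [ 0.457  -0.3196  0.1496] [[0.284, 0.959, -0.002], [0.959, -0.284, 0.003], [0.002, -0.002, -1.0]] [ 0.2 -0.1 -4.4] 0.011887213108921236 [ -47.1   27.9   82.1    0.    70.2 -120.7]
N=13 xyz [0.596, 0.085, 0.019] turn [-0.002, -0.002, -0.208]
```

Call:
step_arm --steps '[{"xyz":[0.596,0.085,0.019],"turn":[0,0,-0.208],"gripper":-1},{"xyz":[0.596,0.085,0.019],"turn":[0,0,-0.208],"gripper":-1},{"xyz":[0.596,0.085,0.019],"turn":[0,0,-0.208],"gripper":-1},{"xyz":[0.596,0.085,0.019],"turn":[0,0,-0.208],"gripper":-1},{"xyz":[0.596,0.085,0.019],"turn":[0,0,-0.208],"gripper":-1},{"xyz":[0.596,0.085,0.019],"turn":[0,0,-0.208],"gripper":-1},{"xyz":[0.596,0.085,0.019],"turn":[0,0,-0.208],"gripper":-1},{"xyz":[0.596,0.085,0.019],"turn":[0,0,-0.208],"gripper":-1},{"xyz":[0.596,0.085,0.019],"turn":[0,0,-0.208],"gripper":-1},{"xyz":[0.596,0.085,0.019],"turn":[0,0,-0.208],"gripper":-1},{"xyz":[0.596,0.085,0.019],"turn":[0,0,-0.208],"gripper":-1},{"xyz":[0.596,0.085,0.019],"turn":[0,0,-0.208],"gripper":-1},{"xyz":[0.596,0.085,0.019],"turn":[0,0,-0.208],"gripper":-1},{"xyz":[0,0,0],"turn":[0,0,0],"gripper":-1},{"xyz":[0,0,0],"turn":[0,0,0],"gripper":-1},{"xyz":[0,0,0],"turn":[0,0,0],"gripper":-1}]'

```text
time_s: 32.95
position: [0.5583, -0.0247, 0.1406]
tool_rot: [[0.071, 0.997, -0.001], [0.997, -0.071, 0.001], [0.001, -0.001, -1.0]]
ft_force: [-0.8, -1.1, -3.6]
grip_width: 0.0122
```

Call:
step_arm --steps '[{"xyz":[0,0,0.4],"turn":[0,0,0],"gripper":-1},{"xyz":[0,0,0.4],"turn":[0,0,0],"gripper":-1},{"xyz":[0,0,0.4],"turn":[0,0,0],"gripper":-1},{"xyz":[0,0,0],"turn":[0,0,0],"gripper":-1},{"xyz":[0,0,0],"turn":[0,0,0],"gripper":-1},{"xyz":[0,0,0],"turn":[0,0,0],"gripper":-1}]'

```text
time_s: 33.45
position: [0.5589, -0.0251, 0.094]
tool_rot: [[0.072, 0.997, 0.001], [0.997, -0.072, 0.001], [0.001, 0.001, -1.0]]
ft_force: [0.3, -0.1, -3.5]
grip_width: 0.0118
```

```bash
python3 - <<'E'
from h import *
st(); im,d=grab('side'); a=im[130:250,200:320].copy(); im2,d=grab('top'); b=im2[140:260,225:345]
save(np.hstack([a,b]),'v4.png',None,3.3); st()
E
```

```text
33.45 [ 0.5589 -0.0251  0.094 ] [[0.072, 0.997, 0.001], [0.997, -0.072, 0.001], [0.001, 0.001, -1.0]] [ 0.3 -0.1 -3.5] 0.011829284761666087 [-1.470e+01  3.190e+01  8.570e+01  1.000e-01  6.240e+01 -1.006e+02]
33.55 [ 0.559  -0.0248  0.0943] [[0.072, 0.997, 0.002], [0.997, -0.072, 0.0], [0.001, 0.002, -1.0]] [ 0.2  0.9 -3.7] 0.011910200838824039 [-1.470e+01  3.180e+01  8.570e+01  1.000e-01  6.230e+01 -1.006e+02]
```

View pics/v4.png

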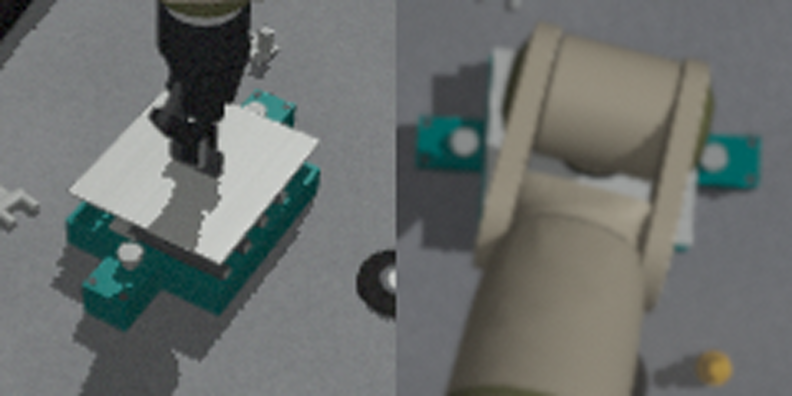

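The left panel shows the cover level above the tray, with plate corners at (70,190), (222,265) and (319,142). I'll compare its centre with the stud midpoint, both in the side camera.

```bash
python3 - <<'E'
from h import *
im,d=load('side'); im2,d2=load('top')
# side: white plate mask
f=im.astype(float); 
g=((f.min(2)>150)).astype(np.uint8); n,l,s,c=cv2.connectedComponentsWithStats(g); k=[i for i in range(1,n) if s[i,4]>300]; print(s[k])
px=lambda u,v:((u+.5)/3.3-.5+200,(v+.5)/3.3-.5+130)
z=.0635
for z in(.0635,.060):
    p=[at_z('side',*px(u,v),z) for u,v in((70,190),(222,265),(319,142))]; print(np.round(p,4)); print('centre',(p[0]+p[2])/2,np.linalg.norm(p[0]-p[1]),np.linalg.norm(p[1]-p[2]))
Q=cloud('side',d); u,v=px(200,220); m=[Q[int(px(a,b)[1]),int(px(a,b)[0])] for a,b in((110,190),(130,150),(270,160),(215,240))]; print(np.round(m,4))
E
```

```text
[[  0   0  20  35 504]
 [ 21   0  45  20 462]
 [221 158  32  41 626]
 [259 161  38  49 854]
 [112 256  28  23 487]]
[[ 0.6462  0.0563  0.0635]
 [ 0.4904  0.0704  0.0635]
 [ 0.4802 -0.1029  0.0635]]
centre [ 0.5632219  -0.02330019  0.0635    ] 0.15645172133738466 0.1736235562701046
[[ 0.6481  0.0535  0.06  ]
 [ 0.4917  0.0676  0.06  ]
 [ 0.4815 -0.1064  0.06  ]]
centre [ 0.56481092 -0.02644871  0.06      ] 0.15706595391603373 0.17430520581521894
[[ 0.619   0.0394  0.0625]
 [ 0.625  -0.012   0.0641]
 [ 0.5098 -0.0586  0.0657]
 [ 0.5118  0.0462  0.0612]]
```

Call:
step_arm --steps '[{"xyz":[0.036,-0.018,0],"turn":[0,0,0],"gripper":-1},{"xyz":[0,0,0.1],"turn":[0,0,0],"gripper":-1},{"xyz":[0,0,0.1],"turn":[0,0,0],"gripper":-1},{"xyz":[0,0,0.1],"turn":[0,0,0],"gripper":-1},{"xyz":[0,0,0.1],"turn":[0,0,0],"gripper":-1},{"xyz":[0,0,0.1],"turn":[0,0,0],"gripper":-1},{"xyz":[0,0,0.05],"turn":[0,0,0],"gripper":-1},{"xyz":[0,0,0.05],"turn":[0,0,0],"gripper":-1},{"xyz":[0,0,0.05],"turn":[0,0,0],"gripper":-1},{"xyz":[0,0,0],"turn":[0,0,0],"gripper":-1},{"xyz":[0,0,0],"turn":[0,0,0],"gripper":-1}]'

```text
time_s: 34.47
position: [0.558, -0.0228, 0.0672]
tool_rot: [[0.071, 0.997, 0.0], [0.997, -0.071, 0.001], [0.001, 0.0, -1.0]]
ft_force: [-0.9, 0.4, -3.9]
grip_width: 0.0119
```

Call:
step_arm --steps '[{"xyz":[0,0,0.05],"turn":[0,0,0],"gripper":-1},{"xyz":[0,0,0.025],"turn":[0,0,0],"gripper":-1},{"xyz":[0,0,0],"turn":[0,0,0],"gripper":-1},{"xyz":[0,0,0],"turn":[0,0,0],"gripper":-1}]'

```text
time_s: 34.8
position: [0.558, -0.0228, 0.0646]
tool_rot: [[0.071, 0.997, 0.001], [0.997, -0.071, 0.001], [0.001, 0.001, -1.0]]
ft_force: [-1.4, -1.0, 1.5]
grip_width: 0.0119
```

Call:
step_arm --steps '[{"xyz":[0,0,0.01],"turn":[0,0,0],"gripper":-1},{"xyz":[0,0,0],"turn":[0,0,0],"gripper":-0.3},{"xyz":[0,0,0],"turn":[0,0,0],"gripper":-0.3},{"xyz":[0,0,0],"turn":[0,0,0],"gripper":-0.3},{"xyz":[0,0,-0.3],"turn":[0,0,0],"gripper":-0.3},{"xyz":[0,0,-0.7],"turn":[0,0,0],"gripper":-0.3},{"xyz":[0,0,-0.7],"turn":[0,0,0],"gripper":-0.3},{"xyz":[0,0,-0.5],"turn":[0,0,0],"gripper":-0.3},{"xyz":[-0.75,0,0],"turn":[0,0,0],"gripper":-0.3},{"xyz":[-0.75,0,0],"turn":[0,0,0],"gripper":-0.3},{"xyz":[-0.75,0,0],"turn":[0,0,0],"gripper":-0.3},{"xyz":[-0.75,0,0],"turn":[0,0,0],"gripper":-0.3},{"xyz":[0,0,0],"turn":[0,0,0],"gripper":-0.3},{"xyz":[0,0,0],"turn":[0,0,0],"gripper":-0.3}]'

```text
time_s: 35.97
position: [0.5492, -0.1438, 0.1515]
tool_rot: [[0.074, 0.997, 0.0], [0.997, -0.074, 0.001], [0.001, 0.0, -1.0]]
ft_force: [-0.1, 0.2, 0.4]
grip_width: 0.03
```

```bash
python3 - <<'E'
from h import *
im,d=grab('side'); a=im[115:235,195:315].copy(); im2,d2=grab('top'); b=im2[140:260,225:345]
save(np.hstack([a,b]),'v5.png',None,3.3); st()
Q=cloud('top',d2)
W=Q[...,:2]-[.5585,-.0237]; c,s=np.cos(np.radians(TY)),np.sin(np.radians(TY)); X=W@[c,s]; Y=W@[-s,c]
m=(abs(X)<.07)&(abs(Y)<.08)&(Q[...,2]>.028)&(Q[...,2]<.042)&~((abs(X)<.035)&(abs(Y)<.015)); A=np.c_[X[m],Y[m],np.ones(m.sum())]; print('plane',m.sum(),np.linalg.lstsq(A,Q[...,2][m],rcond=None)[0])
h=(abs(X)<.04)&(abs(Y)<.03)&(Q[...,2]>.046)&(Q[...,2]<.07); print('handle',h.sum(),X[h].mean(),Y[h].mean(),np.percentile(Q[...,2][h],[50,90]))
E
```

```text
36.0667 [ 0.5493 -0.1419  0.1516] [[0.071, 0.997, -0.0], [0.997, -0.071, 0.001], [0.001, -0.0, -1.0]] [-0.4 -0.5 -0.1] 0.030080861944146876 [-2.650e+01  2.860e+01  8.040e+01  1.000e-01  7.100e+01 -1.124e+02]
plane 2140 [-2.08494142e-04  1.43120859e-06  3.34348255e-02]
handle 88 -0.0016191091979468747 -0.0008666698368324757 [0.0571357  0.06053673]
```

View pics/v5.png

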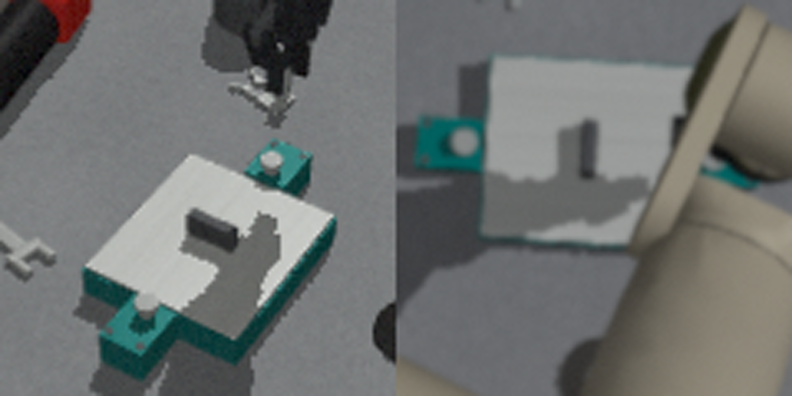

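The cover is seated: its plane is at z = 0.0334 and level, with the handle about 1–2 mm off centre. Next, close crops of both clips.

```bash
python3 - <<'E'
from h import *
im,d=load('top'); Q=cloud('top',d)
a=im[150:180,350:380]; b=im[150:180,168:198]
save(np.hstack([a,b]),'v6.png',None,13)
for u0,u1,x0 in((350,380,0),(168,198,0)):
    q=Q[150:180,u0:u1].reshape(-1,3); q=q[(q[:,2]>.004)&(q[:,2]<.05)]; h=q[q[:,2]>.025]; lo=q[q[:,2]<.014]
    print(len(h),np.round(h.mean(0),4),np.round(np.ptp(h,0),3),len(lo),np.round(lo.mean(0),4))
E
```

```text
<stdin>:7: RuntimeWarning: Mean of empty slice.
  ret = um.true_divide(
Traceback (most recent call last):
ValueError: zero-size array to reduction operation maximum which has no identity
```

View pics/v6.png

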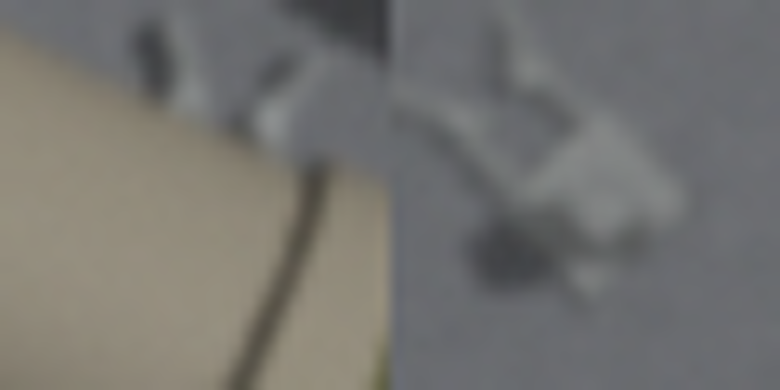

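```bash
python3 - <<'E'
import cv2
a=cv2.imread('pics/c2.png')[10:130,495:615]
cv2.imwrite('pics/c3.png',cv2.resize(a,None,fx=5,fy=5,interpolation=cv2.INTER_CUBIC))
E
```

```text
(no output)
```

View pics/c3.png

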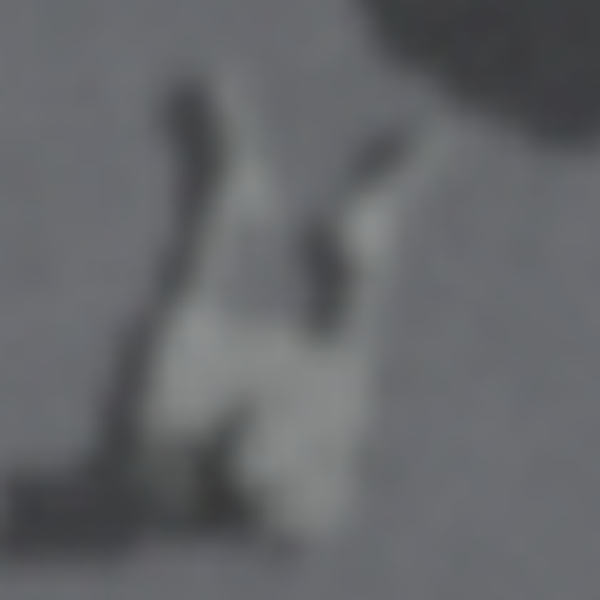

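```bash
cat >> h.py <<'E'
def clipfit(gap,tip,tab,z=.005):
    g=at_z('top',*gap,z)[:2]; t=at_z('top',*tip,z)[:2]
    d=t-g; e=(g+t)/2-np.array(tab); print('gap',g.round(4),'tip',t.round(4),'dist gap-tab',np.linalg.norm(g-tab),'tip-tab',np.linalg.norm(t-tab),'ang gap-tip',np.degrees(np.arctan2(d[1],d[0])),'ang tab-mid',np.degrees(np.arctan2(e[1],e[0])))
    a=np.arctan2(e[1],e[0]); print('tab from front:',g-.040*np.array([np.cos(a),np.sin(a)]),t-.057*np.array([np.cos(a),np.sin(a)]))
E
python3 - <<'E'
from h import *
f=lambda u,v:(225+(495+(u+.5)/5)/3.9-.5,145+(10+(v+.5)/5)/3.9-.5)
clipfit(f(312,215),f(330,95),(.5988,-.2577))
f=lambda u,v:(168+(u-390+.5)/13-.5,150+(v+.5)/13-.5)
clipfit(((f(530,75)[0]+f(460,120)[0])/2,(f(530,75)[1]+f(460,120)[1])/2),((f(515,20)[0]+f(398,88)[0])/2,(f(515,20)[1]+f(398,88)[1])/2),(.6158,.2576))
im,d=load('top');Q=cloud('top',d);q=Q[150:180,168:198].reshape(-1,3);h=q[(q[:,2]>.025)&(q[:,2]<.05)];print(len(h),h.mean(0),cv2.minAreaRect((h[:,:2]*1000).astype(np.float32)))
h=h[h[:,2]>.031];print(len(h),h.mean(0),cv2.minAreaRect((h[:,:2]*1000).astype(np.float32)))
E
```

```text
gap [ 0.6388 -0.2708] tip [ 0.6568 -0.2739] dist gap-tab 0.04210966125680145 tip-tab 0.06025511122960871 ang gap-tip -9.901278383298676 ang tab-mid -16.608632652087785
tab from front: [ 0.60050364 -0.25932184] [ 0.6022153  -0.25760502]
gap [0.6479 0.2872] tip [0.6579 0.2959] dist gap-tab 0.04366297899882469 tip-tab 0.056913562664241295 ang gap-tip 41.21663385330121 ang tab-mid 42.41254958486661
tab from front: [0.61841096 0.26017251] [0.61582934 0.25743947]
22 [0.61587776 0.25799016 0.03169953] ((616.2682495117188, 258.3816223144531), (13.728803634643555, 10.17081356048584), 45.024532318115234)
12 [0.61484692 0.2576337  0.03380095] ((615.8616333007812, 257.9429931640625), (10.264385223388672, 10.117841720581055), 44.46223831176758)
```

Clip b's gap is at about (312,215) and its tips centre on (330,95), so its yaw is about −13° with the tab near (0.600, −0.258). Clip a's yaw is about 43°. I'm going for clip b.

```bash
python3 - <<'E'
from h import *
plan([(.600,-.2583,.11,77),(.600,-.2583,.028,77,.02)])
E
```

```text
N=5 xyz [-0.544, 0.329, 0.207] turn [-0.001, -0.003, 0.389]
N=5 xyz [0.0, 0.0, 0.41] turn [0.0, 0.0, 0.0]
```

Call:
step_arm --steps '[{"xyz":[-0.544,0.329,0.207],"turn":[0,0,0.389],"gripper":-0.3},{"xyz":[-0.544,0.329,0.207],"turn":[0,0,0.389],"gripper":-0.3},{"xyz":[-0.544,0.329,0.207],"turn":[0,0,0.389],"gripper":-0.3},{"xyz":[-0.544,0.329,0.207],"turn":[0,0,0.389],"gripper":-0.3},{"xyz":[-0.544,0.329,0.207],"turn":[0,0,0.389],"gripper":-0.3},{"xyz":[0,0,0],"turn":[0,0,0],"gripper":-0.3},{"xyz":[0,0,0],"turn":[0,0,0],"gripper":-0.3},{"xyz":[0,0,0],"turn":[0,0,0],"gripper":-0.3}]'

```text
time_s: 36.73
position: [0.6001, -0.2575, 0.1103]
tool_rot: [[0.223, 0.975, -0.0], [0.975, -0.223, 0.001], [0.001, -0.001, -1.0]]
ft_force: [0.6, 0.5, 0.0]
grip_width: 0.0301
```

Call:
step_arm --steps '[{"xyz":[0,0,0.41],"turn":[0,0,0],"gripper":-0.3},{"xyz":[0,0,0.41],"turn":[0,0,0],"gripper":-0.3},{"xyz":[0,0,0.41],"turn":[0,0,0],"gripper":-0.3},{"xyz":[0,0,0.41],"turn":[0,0,0],"gripper":-0.3},{"xyz":[0,0,0.41],"turn":[0,0,0],"gripper":-0.3},{"xyz":[0,0,0],"turn":[0,0,0],"gripper":-0.3},{"xyz":[0,0,0],"turn":[0,0,0],"gripper":-0.3},{"xyz":[0,0,0],"turn":[0,0,0],"gripper":-1},{"xyz":[0,0,0],"turn":[0,0,0],"gripper":-1},{"xyz":[0,0,0],"turn":[0,0,0],"gripper":-1},{"xyz":[0,0,0],"turn":[0,0,0],"gripper":-1},{"xyz":[0,0,0],"turn":[0,0,0],"gripper":-1},{"xyz":[0,0,0],"turn":[0,0,0],"gripper":-1}]'

```text
time_s: 37.82
position: [0.6007, -0.259, 0.0301]
tool_rot: [[0.225, 0.974, 0.003], [0.974, -0.225, -0.0], [0.0, 0.003, -1.0]]
ft_force: [-0.2, 2.9, 6.1]
grip_width: 0.0103
```

Call:
step_arm --steps '[{"xyz":[0,0,-0.3],"turn":[0,0,0],"gripper":-1},{"xyz":[0,0,-0.6],"turn":[0,0,0],"gripper":-1},{"xyz":[0,0,-0.7],"turn":[0,0,0],"gripper":-1},{"xyz":[0,0,-0.7],"turn":[0,0,0],"gripper":-1},{"xyz":[0,0,-0.5],"turn":[0,0,0],"gripper":-1},{"xyz":[0,0,0],"turn":[0,0,0],"gripper":-1},{"xyz":[0,0,0],"turn":[0,0,0],"gripper":-1},{"xyz":[0,0,0],"turn":[0,0,0],"gripper":-1}]'

```text
time_s: 38.48
position: [0.5996, -0.2588, 0.1397]
tool_rot: [[0.225, 0.974, -0.001], [0.974, -0.225, 0.002], [0.001, -0.001, -1.0]]
ft_force: [0.2, -0.2, -0.9]
grip_width: 0.0103
```

```bash
python3 - <<'E'
from h import *
st(); im,d=grab('side'); save(im,'s7.png',(225,95,305,165),7)
TC[:]=[.5585,-.0237]
x,y=tray(0,.190)
plan([(x,y,.14,-4.1)]); print(x,y)
E
```

```text
38.4833 [ 0.5996 -0.2588  0.1397] [[0.225, 0.974, -0.001], [0.974, -0.225, 0.002], [0.001, -0.001, -1.0]] [ 0.2 -0.2 -0.9] 0.010300649391817298 [ -33.7   37.2   65.9    0.    77.  -110.7]
N=18 xyz [0.369, -0.527, -0.0] turn [-0.002, 0.0, 0.983]
0.5720845144232103 0.16581374875687935
```

View pics/s7.png

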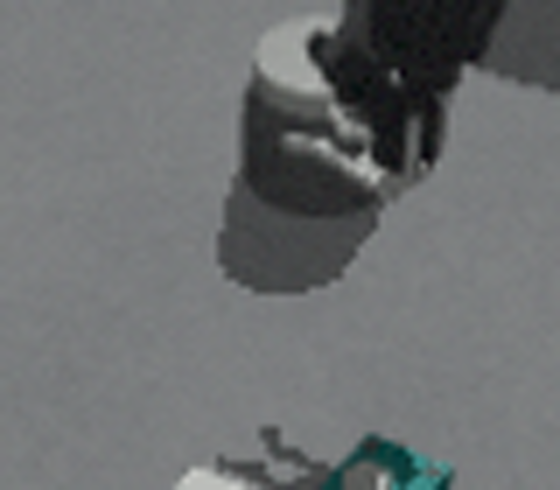

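Call:
step_arm --steps '[{"xyz":[0.369,-0.527,0],"turn":[0,0,0.983],"gripper":-1},{"xyz":[0.369,-0.527,0],"turn":[0,0,0.983],"gripper":-1},{"xyz":[0.369,-0.527,0],"turn":[0,0,0.983],"gripper":-1},{"xyz":[0.369,-0.527,0],"turn":[0,0,0.983],"gripper":-1},{"xyz":[0.369,-0.527,0],"turn":[0,0,0.983],"gripper":-1},{"xyz":[0.369,-0.527,0],"turn":[0,0,0.983],"gripper":-1},{"xyz":[0.369,-0.527,0],"turn":[0,0,0.983],"gripper":-1},{"xyz":[0.369,-0.527,0],"turn":[0,0,0.983],"gripper":-1},{"xyz":[0.369,-0.527,0],"turn":[0,0,0.983],"gripper":-1},{"xyz":[0.369,-0.527,0],"turn":[0,0,0.983],"gripper":-1},{"xyz":[0.369,-0.527,0],"turn":[0,0,0.983],"gripper":-1},{"xyz":[0.369,-0.527,0],"turn":[0,0,0.983],"gripper":-1},{"xyz":[0.369,-0.527,0],"turn":[0,0,0.983],"gripper":-1},{"xyz":[0.369,-0.527,0],"turn":[0,0,0.983],"gripper":-1},{"xyz":[0.369,-0.527,0],"turn":[0,0,0.983],"gripper":-1},{"xyz":[0.369,-0.527,0],"turn":[0,0,0.983],"gripper":-1},{"xyz":[0.369,-0.527,0],"turn":[0,0,0.983],"gripper":-1},{"xyz":[0.369,-0.527,0],"turn":[0,0,0.983],"gripper":-1},{"xyz":[0,0,0],"turn":[0,0,0],"gripper":-1},{"xyz":[0,0,0],"turn":[0,0,0],"gripper":-1}]' --squeeze 100

```text
time_s: 40.2
position: [0.5723, 0.1663, 0.1392]
tool_rot: [[0.998, -0.069, -0.002], [-0.069, -0.998, 0.001], [-0.002, -0.0, -1.0]]
ft_force: [-0.3, -0.1, -1.2]
grip_width: 0.0099
```

Call:
step_arm --steps '[{"xyz":[0,0,0.5],"turn":[0,0,0],"gripper":-1},{"xyz":[0,0,0.5],"turn":[0,0,0],"gripper":-1},{"xyz":[0,0,0.3],"turn":[0,0,0],"gripper":-1},{"xyz":[0,0,0],"turn":[0,0,0],"gripper":-1},{"xyz":[0,0,0],"turn":[0,0,0],"gripper":-1},{"xyz":[0,0,0],"turn":[0,0,0],"gripper":-1}]'

```text
time_s: 40.7
position: [0.5728, 0.1652, 0.0893]
tool_rot: [[0.997, -0.072, 0.001], [-0.072, -0.997, 0.001], [0.001, -0.001, -1.0]]
ft_force: [-0.3, 0.1, -0.6]
grip_width: 0.0097
```

```bash
python3 - <<'E'
from h import *
st(); im,d=grab('side'); a=im[165:245,190:280]; save(a,'s8.png',None,6); im,d=grab('top'); save(im,'t8.png',(200,140,290,220),6)
E
```

```text
40.7 [0.5728 0.1652 0.0893] [[0.997, -0.072, 0.001], [-0.072, -0.997, 0.001], [0.001, -0.001, -1.0]] [-0.3  0.1 -0.6] 0.009708597779610594 [ 4.7 35.2 79.7  0.1 65.   8.8]
```

View pics/s8.png

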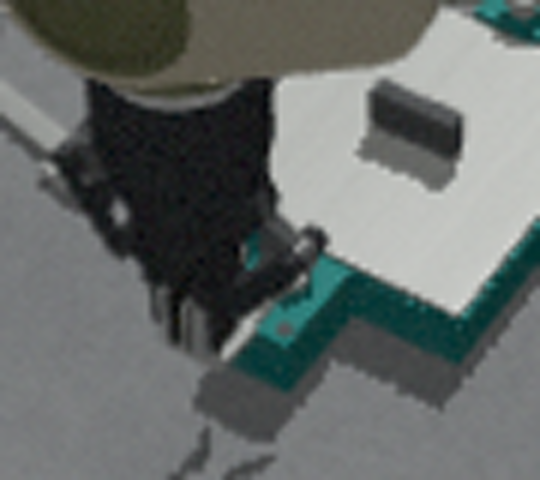

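Call:
step_arm --steps '[{"xyz":[0,0,0.2],"turn":[0,0,0],"gripper":-1},{"xyz":[0,0,0.2],"turn":[0,0,0],"gripper":-1},{"xyz":[0,0,0.12],"turn":[0,0,0],"gripper":-1},{"xyz":[0,0,0],"turn":[0,0,0],"gripper":-1},{"xyz":[0,0,0],"turn":[0,0,0],"gripper":-1},{"xyz":[0,0,0],"turn":[0,0,0],"gripper":-1}]'

```text
time_s: 41.3
position: [0.5726, 0.1657, 0.0678]
tool_rot: [[0.997, -0.072, -0.0], [-0.072, -0.997, 0.001], [-0.0, -0.001, -1.0]]
ft_force: [0.0, -0.9, -0.4]
grip_width: 0.01
```

Call:
step_arm --steps '[{"xyz":[0,0.15,0],"turn":[0,0,0],"gripper":-1},{"xyz":[0,0.15,0],"turn":[0,0,0],"gripper":-1},{"xyz":[0,0.15,0],"turn":[0,0,0],"gripper":-1},{"xyz":[0,0.1,0],"turn":[0,0,0],"gripper":-1},{"xyz":[0,0,0],"turn":[0,0,0],"gripper":-1},{"xyz":[0,0,0],"turn":[0,0,0],"gripper":-1}]'

```text
time_s: 41.8
position: [0.5711, 0.1434, 0.0679]
tool_rot: [[0.997, -0.072, 0.0], [-0.072, -0.997, 0.001], [0.0, -0.001, -1.0]]
ft_force: [0.5, 0.3, -0.4]
grip_width: 0.0097
```

Call:
step_arm --steps '[{"xyz":[0,0.1,0.02],"turn":[0,0,0],"gripper":-1},{"xyz":[0,0.1,0],"turn":[0,0,0],"gripper":-1},{"xyz":[0,0.1,0],"turn":[0,0,0],"gripper":-1},{"xyz":[0,0.1,0],"turn":[0,0,0],"gripper":-1},{"xyz":[0,0,0],"turn":[0,0,0],"gripper":-1}]'

```text
time_s: 42.22
position: [0.5711, 0.1276, 0.0675]
tool_rot: [[0.997, -0.072, 0.004], [-0.072, -0.997, 0.002], [0.004, -0.002, -1.0]]
ft_force: [3.7, 0.3, 0.6]
grip_width: 0.0097
```

Call:
step_arm --steps '[{"xyz":[0,0.1,0],"turn":[0,0,0],"gripper":-1},{"xyz":[0,0.1,0],"turn":[0,0,0],"gripper":-1},{"xyz":[0,0,0],"turn":[0,0,0],"gripper":-1}]'

```text
time_s: 42.47
position: [0.5699, 0.1184, 0.0672]
tool_rot: [[0.997, -0.072, 0.001], [-0.072, -0.997, -0.001], [0.002, 0.001, -1.0]]
ft_force: [3.6, -5.0, -0.6]
grip_width: 0.0097
```

Call:
step_arm --steps '[{"xyz":[0.025,0.05,0],"turn":[0,0,0],"gripper":-1},{"xyz":[0,0.05,0],"turn":[0,0,0],"gripper":-1},{"xyz":[0,0,0],"turn":[0,0,0],"gripper":-1},{"xyz":[0,0,0],"turn":[0,0,0],"gripper":-1}]'

```text
time_s: 42.8
position: [0.5696, 0.1157, 0.0667]
tool_rot: [[0.997, -0.072, -0.001], [-0.072, -0.997, 0.001], [-0.001, -0.001, -1.0]]
ft_force: [0.4, 0.7, -0.8]
grip_width: 0.0101
```

Call:
step_arm --steps '[{"xyz":[0,0.05,0],"turn":[0,0,0],"gripper":-1},{"xyz":[0,0,0],"turn":[0,0,0],"gripper":-1},{"xyz":[0,0,0],"turn":[0,0,0],"gripper":-1}]'

```text
time_s: 43.05
position: [0.5696, 0.1144, 0.0669]
tool_rot: [[0.997, -0.072, -0.0], [-0.072, -0.997, 0.002], [-0.001, -0.002, -1.0]]
ft_force: [-0.7, 4.5, -1.1]
grip_width: 0.0097
```

Call:
step_arm --steps '[{"xyz":[0,0.05,0],"turn":[0,0,0],"gripper":-1},{"xyz":[0,0,0],"turn":[0,0,0],"gripper":-1},{"xyz":[0,0,0],"turn":[0,0,0],"gripper":-1}]'

```text
time_s: 43.3
position: [0.5696, 0.114, 0.0671]
tool_rot: [[0.997, -0.072, 0.0], [-0.072, -0.997, 0.005], [0.0, -0.005, -1.0]]
ft_force: [-0.0, 13.4, -0.1]
grip_width: 0.0095
```

Call:
step_arm --steps '[{"xyz":[0,-0.06,0],"turn":[0,0,0],"gripper":-1},{"xyz":[0,0,0],"turn":[0,0,0],"gripper":-1},{"xyz":[0,0,0],"turn":[0,0,0],"gripper":-0.3},{"xyz":[0,0,0],"turn":[0,0,0],"gripper":-0.3},{"xyz":[0,0,0],"turn":[0,0,0],"gripper":-0.3},{"xyz":[0,0,-0.3],"turn":[0,0,0],"gripper":-0.3},{"xyz":[0,0,-0.7],"turn":[0,0,0],"gripper":-0.3},{"xyz":[0,0,-0.7],"turn":[0,0,0],"gripper":-0.3},{"xyz":[0,-0.4,0],"turn":[0,0,0],"gripper":-0.3},{"xyz":[0,0,0],"turn":[0,0,0],"gripper":-0.3},{"xyz":[0,0,0],"turn":[0,0,0],"gripper":-0.3},{"xyz":[0,0,0],"turn":[0,0,0],"gripper":-0.3}]'

```text
time_s: 44.3
position: [0.5706, 0.1296, 0.1342]
tool_rot: [[0.997, -0.072, -0.002], [-0.072, -0.997, 0.001], [-0.002, -0.0, -1.0]]
ft_force: [-0.4, -0.2, -0.3]
grip_width: 0.0302
```

```bash
python3 - <<'E'
from h import *
st(); im,d=grab('top');Q=cloud('top',d);q=Q[150:180,165:205].reshape(-1,3);h=q[(q[:,2]>.025)&(q[:,2]<.05)];print(len(h),h.mean(0))
l=q[(q[:,2]>.004)&(q[:,2]<.05)];print(len(l),l.mean(0),pca(l)[:2])
plan([(.6165,.2583,.11,-46),(.6165,.2583,.028,-46,.02)])
E
```

```text
44.3 [0.5706 0.1296 0.1342] [[0.997, -0.072, -0.002], [-0.072, -0.997, 0.001], [-0.002, -0.0, -1.0]] [-0.4 -0.2 -0.3] 0.030151853411080752 [ 1.2 31.3 78.6  0.  70.2  5.3]
14 [0.61682937 0.26036973 0.03098209]
87 [0.62856466 0.27687943 0.01021219] (array([0.63397039, 0.27972251]), np.float64(27.74161530670121))
N=10 xyz [-0.021, -0.349, 0.06] turn [0.0, 0.002, 0.913]
N=5 xyz [-0.0, -0.0, 0.41] turn [0.0, 0.0, 0.0]
```

```bash
python3 - <<'E'
from h import *
im,d=grab('side'); Q=cloud('side',d)
m=(Q[...,0]>.56)&(Q[...,0]<.68)&(Q[...,1]>.21)&(Q[...,1]<.33)&(Q[...,2]>.004)&(Q[...,2]<.06)
v,u=np.nonzero(m); print(u.min(),u.max(),v.min(),v.max(),m.sum()); t=m&(Q[...,2]>.03); print(t.sum(),Q[t].mean(0))
imt,_=load('top'); a=cv2.resize(im[225:275,160:210],(400,400),interpolation=cv2.INTER_CUBIC); b=cv2.resize(imt[145:185,165:205],(400,400),interpolation=cv2.INTER_CUBIC); save(np.hstack([a,b]),'v9.png')
E
```

```text
168 209 235 281 198
23 [0.62102222 0.26275338 0.03368721]
```

View pics/v9.png

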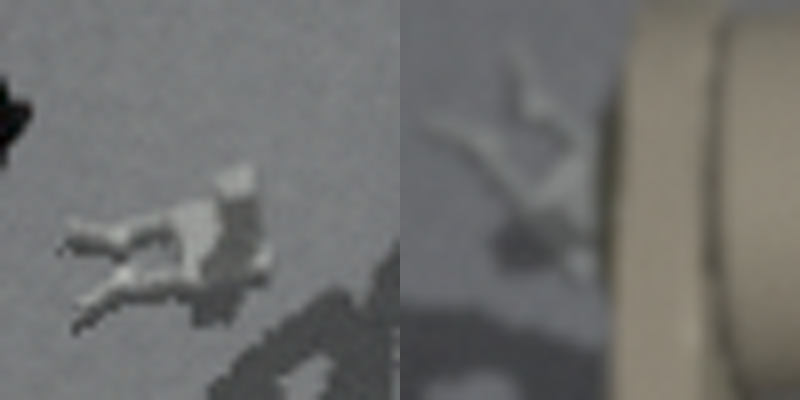

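The crop shows clip a where it was, with its tab at (238,180) in the left panel.

```bash
python3 - <<'E'
from h import *
t=[at_z('side',160+(u+.5)/8-.5,225+(v+.5)/8-.5,.004)[:2]-[.004,.003] for u,v in((68,235),(78,322))]; m=np.mean(t,0); e=m-[.6167,.259]; print(t,m,np.linalg.norm(e),np.degrees(np.arctan2(e[1],e[0])))
plan([(.6167,.259,.11,-46.5)])
E
```

```text
[array([0.67022633, 0.28719087]), array([0.64679618, 0.31421761])] [0.65851125 0.30070424] 0.059054420060452625 44.92658578794596
N=10 xyz [-0.022, -0.351, 0.061] turn [0.0, 0.002, 0.924]
```

Call:
step_arm --steps '[{"xyz":[-0.022,-0.351,0.061],"turn":[0,0.002,0.924],"gripper":-0.3},{"xyz":[-0.022,-0.351,0.061],"turn":[0,0.002,0.924],"gripper":-0.3},{"xyz":[-0.022,-0.351,0.061],"turn":[0,0.002,0.924],"gripper":-0.3},{"xyz":[-0.022,-0.351,0.061],"turn":[0,0.002,0.924],"gripper":-0.3},{"xyz":[-0.022,-0.351,0.061],"turn":[0,0.002,0.924],"gripper":-0.3},{"xyz":[-0.022,-0.351,0.061],"turn":[0,0.002,0.924],"gripper":-0.3},{"xyz":[-0.022,-0.351,0.061],"turn":[0,0.002,0.924],"gripper":-0.3},{"xyz":[-0.022,-0.351,0.061],"turn":[0,0.002,0.924],"gripper":-0.3},{"xyz":[-0.022,-0.351,0.061],"turn":[0,0.002,0.924],"gripper":-0.3},{"xyz":[-0.022,-0.351,0.061],"turn":[0,0.002,0.924],"gripper":-0.3},{"xyz":[0,0,0],"turn":[0,0,0],"gripper":-0.3},{"xyz":[0,0,0],"turn":[0,0,0],"gripper":-0.3},{"xyz":[0,0,0],"turn":[0,0,0],"gripper":-0.3}]' --squeeze 70

```text
time_s: 45.48
position: [0.6169, 0.2589, 0.1104]
tool_rot: [[0.69, -0.724, 0.001], [-0.724, -0.69, -0.0], [0.0, -0.0, -1.0]]
ft_force: [-0.0, -0.1, -0.5]
grip_width: 0.03
```

Call:
step_arm --steps '[{"xyz":[0,0,0.41],"turn":[0,0,0],"gripper":-0.3},{"xyz":[0,0,0.41],"turn":[0,0,0],"gripper":-0.3},{"xyz":[0,0,0.41],"turn":[0,0,0],"gripper":-0.3},{"xyz":[0,0,0.41],"turn":[0,0,0],"gripper":-0.3},{"xyz":[0,0,0.41],"turn":[0,0,0],"gripper":-0.3},{"xyz":[0,0,0],"turn":[0,0,0],"gripper":-0.3},{"xyz":[0,0,0],"turn":[0,0,0],"gripper":-0.3},{"xyz":[0,0,0],"turn":[0,0,0],"gripper":-1},{"xyz":[0,0,0],"turn":[0,0,0],"gripper":-1},{"xyz":[0,0,0],"turn":[0,0,0],"gripper":-1},{"xyz":[0,0,0],"turn":[0,0,0],"gripper":-1},{"xyz":[0,0,0],"turn":[0,0,0],"gripper":-1},{"xyz":[0,0,0],"turn":[0,0,0],"gripper":-1}]'

```text
time_s: 46.57
position: [0.618, 0.2596, 0.0304]
tool_rot: [[0.689, -0.725, 0.004], [-0.725, -0.689, 0.001], [0.002, -0.003, -1.0]]
ft_force: [-1.1, -2.1, 7.1]
grip_width: 0.0107
```

Call:
step_arm --steps '[{"xyz":[0,0,-0.3],"turn":[0,0,0],"gripper":-1},{"xyz":[0,0,-0.6],"turn":[0,0,0],"gripper":-1},{"xyz":[0,0,-0.7],"turn":[0,0,0],"gripper":-1},{"xyz":[0,0,-0.7],"turn":[0,0,0],"gripper":-1},{"xyz":[0,0,-0.5],"turn":[0,0,0],"gripper":-1},{"xyz":[0,0,0],"turn":[0,0,0],"gripper":-1},{"xyz":[0,0,0],"turn":[0,0,0],"gripper":-1},{"xyz":[0,0,0],"turn":[0,0,0],"gripper":-1}]'

```text
time_s: 47.23
position: [0.6165, 0.2596, 0.14]
tool_rot: [[0.689, -0.725, -0.0], [-0.725, -0.689, -0.0], [-0.0, 0.0, -1.0]]
ft_force: [-0.6, 0.3, -2.0]
grip_width: 0.0104
```

```bash
python3 - <<'E'
from h import *
TC[:]=[.5593,-.0237]
x,y=tray(0,-.192); st(); print(x,y)
plan([(x,y,.14,-4.1)])
im,d=grab('top'); Q=cloud('top',d); m=(Q[...,0]>.53)&(Q[...,0]<.61)&(Q[...,1]>.05)&(Q[...,1]<.14)&(Q[...,2]>.05); print(m.sum(),Q[m].mean(0)); m&=(Q[...,2]>.062); print('tab L',m.sum(),Q[m].mean(0),Q[m][:,2].max())
im,d=grab('side'); Q=cloud('side',d); m=(Q[...,0]>.53)&(Q[...,0]<.61)&(Q[...,1]>.05)&(Q[...,1]<.14)&(Q[...,2]>.062)&(Q[...,2]<.08); print('tab L side',m.sum(),Q[m].mean(0))
E
```

```text
47.2333 [0.6165 0.2596 0.14  ] [[0.689, -0.725, -0.0], [-0.725, -0.689, -0.0], [-0.0, 0.0, -1.0]] [-0.6  0.3 -2. ] 0.010363974629470366 [12.7 38.6 62.9  0.  78.5 59.2]
0.5455724906881243 -0.21520863032274123
N=16 xyz [0.238, 0.729, 0.0] turn [0.0, 0.0, -0.578]
50 [0.56502305 0.09590447 0.05967457]
tab L 22 [0.56506034 0.11010355 0.06834824] 0.07314355047660115
tab L side 27 [0.56988641 0.11580729 0.06722206]
```

Call:
step_arm --steps '[{"xyz":[0.238,0.729,0],"turn":[0,0,-0.578],"gripper":-1},{"xyz":[0.238,0.729,0],"turn":[0,0,-0.578],"gripper":-1},{"xyz":[0.238,0.729,0],"turn":[0,0,-0.578],"gripper":-1},{"xyz":[0.238,0.729,0],"turn":[0,0,-0.578],"gripper":-1},{"xyz":[0.238,0.729,0],"turn":[0,0,-0.578],"gripper":-1},{"xyz":[0.238,0.729,0],"turn":[0,0,-0.578],"gripper":-1},{"xyz":[0.238,0.729,0],"turn":[0,0,-0.578],"gripper":-1},{"xyz":[0.238,0.729,0],"turn":[0,0,-0.578],"gripper":-1},{"xyz":[0.238,0.729,0],"turn":[0,0,-0.578],"gripper":-1},{"xyz":[0.238,0.729,0],"turn":[0,0,-0.578],"gripper":-1},{"xyz":[0.238,0.729,0],"turn":[0,0,-0.578],"gripper":-1},{"xyz":[0.238,0.729,0],"turn":[0,0,-0.578],"gripper":-1},{"xyz":[0.238,0.729,0],"turn":[0,0,-0.578],"gripper":-1},{"xyz":[0.238,0.729,0],"turn":[0,0,-0.578],"gripper":-1},{"xyz":[0.238,0.729,0],"turn":[0,0,-0.578],"gripper":-1},{"xyz":[0.238,0.729,0],"turn":[0,0,-0.578],"gripper":-1},{"xyz":[0,0,0],"turn":[0,0,0],"gripper":-1},{"xyz":[0,0,0],"turn":[0,0,0],"gripper":-1},{"xyz":[0,0,0],"turn":[0,0,0],"gripper":-1}]' --squeeze 100

```text
time_s: 48.92
position: [0.5457, -0.2142, 0.1396]
tool_rot: [[0.997, -0.072, -0.0], [-0.072, -0.997, 0.002], [-0.0, -0.002, -1.0]]
ft_force: [0.6, 0.1, -0.9]
grip_width: 0.0097
```

Call:
step_arm --steps '[{"xyz":[0,0,0.5],"turn":[0,0,0],"gripper":-1},{"xyz":[0,0,0.5],"turn":[0,0,0],"gripper":-1},{"xyz":[0,0,0.4],"turn":[0,0,0],"gripper":-1},{"xyz":[0,0,0.25],"turn":[0,0,0],"gripper":-1},{"xyz":[0,0,0.15],"turn":[0,0,0],"gripper":-1},{"xyz":[0,0,0],"turn":[0,0,0],"gripper":-1},{"xyz":[0,0,0],"turn":[0,0,0],"gripper":-1},{"xyz":[0,0,0],"turn":[0,0,0],"gripper":-1}]'

```text
time_s: 49.58
position: [0.5467, -0.2148, 0.0694]
tool_rot: [[0.997, -0.071, 0.003], [-0.071, -0.997, -0.001], [0.003, 0.0, -1.0]]
ft_force: [-0.8, 0.9, -0.7]
grip_width: 0.0097
```

Call:
step_arm --steps '[{"xyz":[0,-0.1,0.037],"turn":[0,0,0],"gripper":-1},{"xyz":[0,-0.15,0],"turn":[0,0,0],"gripper":-1},{"xyz":[0,-0.15,0],"turn":[0,0,0],"gripper":-1},{"xyz":[0,-0.15,0],"turn":[0,0,0],"gripper":-1},{"xyz":[0,0,0],"turn":[0,0,0],"gripper":-1},{"xyz":[0,0,0],"turn":[0,0,0],"gripper":-1}]'

```text
time_s: 50.08
position: [0.5479, -0.1923, 0.0671]
tool_rot: [[0.998, -0.07, 0.002], [-0.07, -0.998, 0.0], [0.002, -0.0, -1.0]]
ft_force: [0.6, -0.4, -0.6]
grip_width: 0.0095
```

Call:
step_arm --steps '[{"xyz":[0,-0.1,0],"turn":[0,0,0],"gripper":-1},{"xyz":[0,-0.1,0],"turn":[0,0,0],"gripper":-1},{"xyz":[0,-0.1,0],"turn":[0,0,0],"gripper":-1},{"xyz":[0,0,0],"turn":[0,0,0],"gripper":-1}]'

```text
time_s: 50.42
position: [0.5486, -0.1801, 0.067]
tool_rot: [[0.998, -0.071, 0.001], [-0.071, -0.998, 0.001], [0.001, -0.001, -1.0]]
ft_force: [-0.6, -0.6, -0.1]
grip_width: 0.0096
```

Call:
step_arm --steps '[{"xyz":[0,-0.1,0],"turn":[0,0,0],"gripper":-1},{"xyz":[0,-0.1,0],"turn":[0,0,0],"gripper":-1},{"xyz":[0,0,0],"turn":[0,0,0],"gripper":-1}]'

```text
time_s: 50.67
position: [0.5496, -0.1732, 0.0674]
tool_rot: [[0.997, -0.071, 0.003], [-0.071, -0.997, -0.001], [0.003, 0.001, -1.0]]
ft_force: [0.5, -1.7, 1.0]
grip_width: 0.0099
```

Call:
step_arm --steps '[{"xyz":[0,-0.1,0],"turn":[0,0,0],"gripper":-1},{"xyz":[0,-0.05,0],"turn":[0,0,0],"gripper":-1},{"xyz":[0,0,0],"turn":[0,0,0],"gripper":-1}]'

```text
time_s: 50.92
position: [0.5497, -0.1655, 0.0669]
tool_rot: [[0.997, -0.071, 0.002], [-0.071, -0.997, 0.003], [0.001, -0.003, -1.0]]
ft_force: [3.1, 6.7, 0.2]
grip_width: 0.0098
```

Call:
step_arm --steps '[{"xyz":[0,-0.1,0],"turn":[0,0,0],"gripper":-1},{"xyz":[0,0,0],"turn":[0,0,0],"gripper":-1},{"xyz":[0,0,0],"turn":[0,0,0],"gripper":-1}]'

```text
time_s: 51.17
position: [0.5497, -0.1627, 0.0669]
tool_rot: [[0.998, -0.07, 0.001], [-0.07, -0.998, 0.0], [0.001, -0.0, -1.0]]
ft_force: [-0.1, 0.9, -0.4]
grip_width: 0.01
```

Call:
step_arm --steps '[{"xyz":[0,-0.06,0],"turn":[0,0,0],"gripper":-1},{"xyz":[0,0,0],"turn":[0,0,0],"gripper":-1},{"xyz":[0,0,0],"turn":[0,0,0],"gripper":-1}]'

```text
time_s: 51.42
position: [0.55, -0.1605, 0.067]
tool_rot: [[0.997, -0.071, 0.001], [-0.071, -0.997, 0.0], [0.001, -0.0, -1.0]]
ft_force: [0.3, -0.4, -1.4]
grip_width: 0.0102
```

Call:
step_arm --steps '[{"xyz":[0,-0.05,0],"turn":[0,0,0],"gripper":-1},{"xyz":[0,0,0],"turn":[0,0,0],"gripper":-1},{"xyz":[0,0,0],"turn":[0,0,0],"gripper":-1}]'

```text
time_s: 51.67
position: [0.5502, -0.1595, 0.0672]
tool_rot: [[0.997, -0.071, 0.002], [-0.071, -0.997, -0.002], [0.002, 0.002, -1.0]]
ft_force: [-1.9, -5.3, -1.5]
grip_width: 0.0093
```

Call:
step_arm --steps '[{"xyz":[0,0.045,0],"turn":[0,0,0],"gripper":-1},{"xyz":[0,0,0],"turn":[0,0,0],"gripper":-1},{"xyz":[0,0,0],"turn":[0,0,0],"gripper":-0.3},{"xyz":[0,0,0],"turn":[0,0,0],"gripper":-0.3},{"xyz":[0,0,0],"turn":[0,0,0],"gripper":-0.3},{"xyz":[0,0,-0.3],"turn":[0,0,0],"gripper":-0.3},{"xyz":[0,0,-0.7],"turn":[0,0,0],"gripper":-0.3},{"xyz":[0,0,-0.7],"turn":[0,0,0],"gripper":-0.3},{"xyz":[0,0,-0.7],"turn":[0,0,0],"gripper":-0.3},{"xyz":[0,0.8,0],"turn":[0,0,0],"gripper":-0.3},{"xyz":[0,0.8,0],"turn":[0,0,0],"gripper":-0.3},{"xyz":[0,0.8,0],"turn":[0,0,0],"gripper":-0.3},{"xyz":[0,0.8,0],"turn":[0,0,0],"gripper":-0.3},{"xyz":[0,0.8,0],"turn":[0,0,0],"gripper":-0.3},{"xyz":[0,0.8,0],"turn":[0,0,0],"gripper":-0.3},{"xyz":[0,0.8,0],"turn":[0,0,0],"gripper":-0.3},{"xyz":[0,0,0],"turn":[0,0,0],"gripper":-0.3},{"xyz":[0,0,0],"turn":[0,0,0],"gripper":-0.3}]'

```text
time_s: 53.17
position: [0.5335, -0.385, 0.1623]
tool_rot: [[0.997, -0.073, 0.001], [-0.073, -0.997, 0.001], [0.001, -0.001, -1.0]]
ft_force: [-0.5, -0.3, 0.2]
grip_width: 0.0298
```

```bash
python3 - <<'E'
from h import *
st(); im,d=grab('side'); a=im[135:240,205:310]; im2,d2=grab('top'); b=im2[140:245,232:337]; save(np.hstack([a,b]),'v10.png',None,3.8)
Q=cloud('top',d2); W=Q[...,:2]-[.5585,-.0237]; c,s=np.cos(np.radians(TY)),np.sin(np.radians(TY)); X=W@[c,s]; Y=W@[-s,c]; Z=Q[...,2]
m=(abs(X)<.07)&(abs(Y)<.07)&(Z>.028)&(Z<.042)&~((abs(X)<.035)&(abs(Y)<.015)); print('plane',np.linalg.lstsq(np.c_[X[m],Y[m],np.ones(m.sum())],Z[m],rcond=None)[0])
h=(abs(X)<.04)&(abs(Y)<.03)&(Z>.046)&(Z<.07); print('handle',h.sum(),X[h].mean(),Y[h].mean())
for k in(1,-1):
    t=(abs(X)<.02)&(k*Y>.12)&(k*Y<.16)&(Z>.06)&(Z<.08); print('tab',k,t.sum(),X[t].mean(),Y[t].mean(),np.median(Z[t]))
E
```

```text
53.1667 [ 0.5335 -0.385   0.1623] [[0.997, -0.073, 0.001], [-0.073, -0.997, 0.001], [0.001, -0.001, -1.0]] [-0.5 -0.3  0.2] 0.02975024121496015 [-46.1  36.4  63.4   0.1  80.2 -41.9]
plane [-0.00027031 -0.00179089  0.0333684 ]
handle 88 -0.0019998505072081956 -0.0008169532120768971
tab 1 24 -0.002663210209844735 0.1339067840895944 0.06938641763682074
tab -1 23 -0.0025384149785443342 -0.1346593701504062 0.0686710637014405
```

View pics/v10.png

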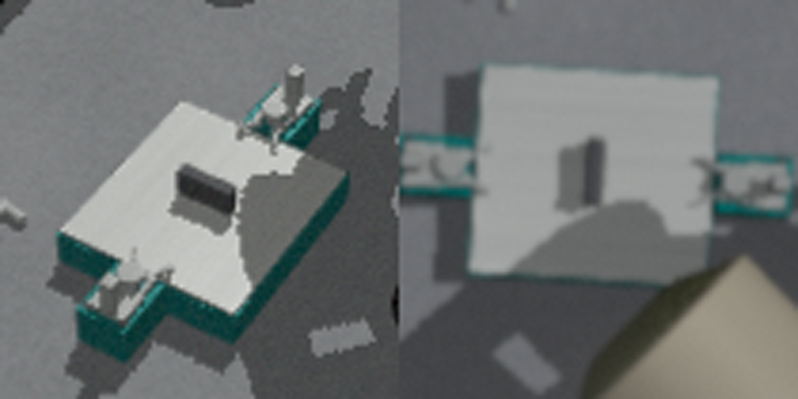

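In the final view both clips straddle their studs with their tips over the cover, and the cover is flat. Handing in.

```bash
python3 -c "
from rig import order; print(order.close_job())"
```

```text
the job is handed in; nothing more can be done
None
```

The job is handed in at about 53 s of the 192 s. My checks agree that everything is in place, but the system gives no verdict.

- **Chisels:** all four were there and lie flat in the tray, parallel to the stud walls, with their edges towards +x. I left the white chisel look-alike and the black clip alone.
- **Cover:** it is seated and level. In the last top image the plate was at z = 33.4 mm against 34 expected, with a tilt under 0.002 rad. The handle was about 2 mm off centre in x and 1 mm in y.
- **Clips:** one is on each stud. Each pulled inwards as it snapped in, and I then pushed it against a firm stop, at about 13 N on the left and 5 N on the right. The last image shows both tabs about 134 mm from the tray's middle, against 137 expected. The camera mostly sees the tabs' inner sides, which accounts for a millimetre or two of that.
- **Robot:** it is clear of everything.

**Disagreement:** the two cameras differed by about 4 mm in x and 3 mm in y on the stud positions. I went with the top camera, because the placed chisels matched it across the tray to within about 1.5 mm, and used the felt contact forces for the clips. I saw no bystander disturbed, but I did not measure their positions at the end.

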